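# After-service temperature and sample check

## Task

Do the after-service food-safety check: take the infrared thermometer from its holster, aim it squarely at the middle of the griddle from about 10 cm away, hold it still for two seconds and put it back in the holster. Then stand every sample tube fully down in a well of the chill block and, once all are in, read the block's slanted black plate with the thermometer in the same way and put the thermometer back upright in its holster. Never touch the griddle or the black plate with the thermometer, and leave the mug, scoop and wooden spoon where they are.

Things in the scene. Friction and masses are not known exactly. Their poses are not given: they have to be found in the camera images.
- thermometer: infrared thermometer 158 mm long, 0.16 kg, nose down in the holster. Origin: centre of the nose tip (lens); z runs up through the handle, so it looks along its -z. Black nose 36 mm across, z 0 to 58 mm; collar 62 mm across, 58 to 66; grey handle 38 (x) by 26 mm (y), 66 to 158: grip the 26 mm. Parked, the collar rests on the holster rim, tip 12 mm above the shelf
- holster: fixed grey plastic holster, an open-topped square box 56 x 56 mm outside, 46 x 46 mm inside, 70 mm high, on a 90 x 70 mm foot. Origin at the centre of its underside, z up
- griddle: loose blue enamelled round griddle pan, 222 mm across, rim 26 mm high, 1.8 kg, with a flat handle 24 mm wide reaching 220 mm from the centre along its x. Origin at the centre of its underside, z up
- griddle_mid (a point): middle of the griddle's dark cooking surface, 17 mm above its underside: the first aiming point
- block: loose but heavy (2.6 kg) aluminium chill block 140 x 140 mm, 60 mm high, with four round wells 37 mm across and 45 mm deep (well floor 15 mm above the block's underside) at x = +-33, y = +-33 mm. Origin at the centre of its underside, z up; the slanted black plate is on its +y side
- block_hole0 (a point): centre of the mouth of a well, on the block's top face
- block_hole1 (a point): centre of the mouth of a well, on the block's top face
- block_hole2 (a point): centre of the mouth of a well, on the block's top face
- block_hole3 (a point): centre of the mouth of a well, on the block's top face
- plate: matt black reading plate 70 x 62 mm, fixed to the chill block's side and leaning 35 degrees. Origin at the centre of its black face: the second aiming point. Its z axis is the face's outward normal, up and away from the block
- tube1: clear round sample tube with beige contents and a white cap, 104 mm long, 90 g, 32 mm across, cap 36 mm across from 80 to 104 mm; stands upright on the shelf. Origin at the centre of its underside, z up to the cap. May be absent
- tube2: clear round sample tube with beige contents and a white cap, 104 mm long, 90 g, 32 mm across, cap 36 mm across from 80 to 104 mm; stands upright on the shelf. Origin at the centre of its underside, z up to the cap. May be absent
- tube3: clear round sample tube with beige contents and a white cap, 104 mm long, 90 g, 32 mm across, cap 36 mm across from 80 to 104 mm; stands upright on the shelf. Origin at the centre of its underside, z up to the cap. May be absent
- tube4: clear round sample tube with beige contents and a white cap, 104 mm long, 90 g, 32 mm across, cap 36 mm across from 80 to 104 mm; stands upright on the shelf. Origin at the centre of its underside, z up to the cap. May be absent
- mug: white ceramic mug 80 mm across, 90 mm high; a bystander. Origin at the centre of its underside
- scoop: beige plastic measuring scoop, 70 x 55 x 35 mm cup with a handle along -x; a bystander. Origin under the cup's centre
- spoon: wooden spoon 260 mm long lying along its x; a bystander
Mind the look-alikes: they are no part of the job. What is shaped like the tube1 but blue or orange is not meant.

How it is judged:
By the outcome, as a careful person would: the job done as asked, in the order asked, and still so for the second after the job is handed in, with the robot touching nothing.
Of tube1, tube2, tube3, tube4 only 2 to 4 are there at a start; the rules pass over those that are not, and their reading is None.
At some moment in a run one of griddle, block may be knocked a few centimetres aside while the robot is not near it.
Once in a run the grip may slacken for a moment while it holds something.
It also fails if it takes over 210 s, if anything falls off the work surface, if the arm or the gripper's body presses on something with over 40 N, if the wrist force passes 120 N, or if a joint passes its speed limit or range.

## Robot

A 6-joint arm with a two-finger parallel gripper is mounted at the origin on the work surface. World frame = base frame: x ahead of the robot, y to its left, z up, the work surface at z = 0. Lengths are in mm, angles in rad, forces in N, time in s.
With the tool pointing down it reaches from about 350 to 875 mm from the base axis. Payload 4.2 kg.
Tool frame: the origin (TCP) lies at the very end of the fingers, on their centre line; the grasp point (between the pads) lies 19 mm behind it; z points along the fingers, y is the direction in which the jaws open and shut (so a half turn about z gives the same grasp; the last joint's range is limited). The gripper opens to 85 mm and grips with 20 to 120 N. Pads are 22 mm wide; open, the fingers measure 114 mm over their backs; the gripper's body (76 mm by 85 mm) begins 54 mm behind the grasp point. The pads swing forward as they close: fully open they stand 13 mm farther back than shut.
Start: joints at [-0.957, 0.385, 0.008, 0, -1.194, -0.259], TCP at [217.141, -586.045, 231.312] pointing down, gripper open.
Joint ranges: [-3.14, 3.14], [-1.21, 2.06], [-1.07, 1.41], [-3.16, 2.05], [-2.99, -0.16], [-3.1, 3.1]. Speed limits (rad/s): [2.79, 2.79, 3.14, 3.14, 3.14, 3.14].

## Interface

Orientations are given as a unit quaternion [x, y, z, w].
In Python, from bench import arm gives the robot as it stands.
- The arm moves only by the tool apply_moves, never from a script. Its argument "plan" is one flat list of numbers, 5 for each row, row after row: the gripper's target within -1 to 1 (shut at 1, half-way at 0, fully open at -1), then the shift along the world's x, y, z in m, then the turn about the world's z in degrees. A call has 1 to 8 rows; each row is the pose to reach, as a shift and turn from the pose commanded when the call began; what a row does not reach only later rows make up. A row lasts 1/12 s, in which the tool goes at most 41.7 mm and 7.16 degrees, less where a joint would pass 70% of its speed; a pose out of reach is approached as far as the arm can. A call with a gripper value outside its range is refused whole. The fingers move at their own pace and stop on an object; the grip force is fixed at half the most. Time passes only in rows, so rows that repeat a pose let the fingers close. It gives the time, the measured TCP pose, the force and the opening at its end, in the units of the state.
- arm.read_state(): the state, without advancing time (a new reading comes with each control period).
- arm.get_image(name): name is "scene" or "top" or "wrist"; returns a dict with "color" (400x640x3 uint8, red, green, blue), "range_z" (400x640 float32, mm along the optical axis (not along the pixel's ray), 0 where there is no reading), "camera_matrix" (3x3 intrinsics, pixels), "camera_from_world" (4x4, takes a point from world to camera coordinates); the wrist camera has in their place "mount" (4x4, takes a point from camera to tool coordinates, whose origin is the TCP and whose axes are the flange's). Camera axes: x right, y down, z forward; pixel columns grow to the right and rows downward; lengths in mm; the calibration is good to about 2 mm. A picture is of the moment at which its call begins: read the wrist's pose just before it.
- arm.job_done(): hands the job in, once; it reports no verdict.
The state is a dict: "clock": time; "joints": joint angles; "joint_vel": joint speeds; "joint_efforts": joint torques, N m; "position": TCP position; "ee_rot": TCP orientation; "contact_force": force on the tool from outside, world axes, zero at the start; "wrist_torque": the same for the moment, N m; "gripper_width": finger opening in mm.
Only numpy, scipy, OpenCV 4.12 (cv2) and the standard library are available. Lean on these libraries where they do the work, as an engineer would, in place of code of your own. Each camera call takes 0.05 s, during which the arm holds its last target.

## Working session

There is one attempt and no reset: what is moved stays moved. The work goes in short steps, Python scripts to look and compute and a tool call to move; the robot and the scene stay as the last step left them, time stands still between calls to the robot, and variables do not carry over. Pictures are saved under pics/ and viewed, and the job is handed in when it is done.

Besides the shell and the picture viewer there is one more tool, called in YAML: its name, and indented under it one key for each argument. apply_moves: Moves the arm, as the interface text tells. Its arguments: {"type":"object","properties":{"plan":{"type":"array","items":{"type":"number"}}},"required":["plan"]}

```bash
ls -la; mkdir -p pics; cat > h.py <<'E'
import numpy as np, cv2
from bench import arm
def save(n,f):
    i=arm.get_image(n); cv2.imwrite('pics/'+f,cv2.cvtColor(i['color'],cv2.COLOR_RGB2BGR)); np.savez('pics/'+f[:-4]+'.npz',**i); return i
E
python3 - <<'E'
from h import *
s=arm.read_state(); print(s)
for n in ['scene','top','wrist']:
    i=save(n,n+'0.png')
    print(n,i['camera_matrix'],i.get('camera_from_world',i.get('mount')))
E
```

```text
total 12
drwxr-xr-x  3 agent agent 4096 Dec  7 07:10 .
drwxr-xr-x 23 root  root  4096 Dec  7 07:10 ..
drwxr-xr-x  2 agent agent 4096 Dec  7 07:10 pics
{'clock': 0.0, 'joints': array([-9.57411112e-01,  3.85566727e-01,  6.62512832e-03, -5.19856650e-04,
       -1.19401620e+00, -2.58575834e-01]), 'joint_vel': array([ 0.0004782 ,  0.00151599,  0.00068169, -0.00021784,  0.00052662,
       -0.0011121 ]), 'joint_efforts': array([-1.14730945e-03, -3.92285228e+01,  1.88399237e+01,  4.18601006e+00,
       -4.58726499e-03, -1.42961065e-05]), 'position': array([ 216.93410714, -585.51288827,  230.2120887 ]), 'ee_rot': array([-1.76381095e-01,  9.84321331e-01,  1.08166388e-03, -2.37401474e-04]), 'contact_force': array([-0.42295309, -0.36521576,  0.13121355]), 'wrist_torque': array([ 0.01183602, -0.01347651, -0.04279338]), 'gripper_width': 85.11331800511715}
scene [[366.33802733   0.         320.42210261]
 [  0.         366.33802733 201.37708935]
 [  0.           0.           1.        ]] [[ 8.58391847e-01  5.12910282e-01 -9.29940639e-03 -5.00547798e+02]
 [ 3.36756324e-01 -5.77075410e-01 -7.44028998e
[... 257 characters left out ...]
    0.           1.        ]] [[-2.12290611e-02 -9.99774053e-01  1.08148774e-03 -3.39143142e+01]
 [-9.96792926e-01  2.10822536e-02 -7.71971629e-02  5.80533908e+02]
 [ 7.71569203e-02 -2.71684261e-03 -9.97015260e-01  1.39004924e+03]
 [ 0.00000000e+00  0.00000000e+00  0.00000000e+00  1.00000000e+00]]
wrist [[317.5036363    0.         314.78223829]
 [  0.         317.5036363  200.79065775]
 [  0.           0.           1.        ]] [[ 1.72255343e-04 -9.48777928e-01 -3.15943689e-01  8.02172810e+01]
 [ 9.99999826e-01  3.41692962e-04 -4.80894010e-04 -1.54990305e+00]
 [ 5.64217357e-04 -3.15943551e-01  9.48777821e-01 -1.42196464e+02]
 [ 0.00000000e+00  0.00000000e+00  0.00000000e+00  1.00000000e+00]]
```

View pics/scene0.png

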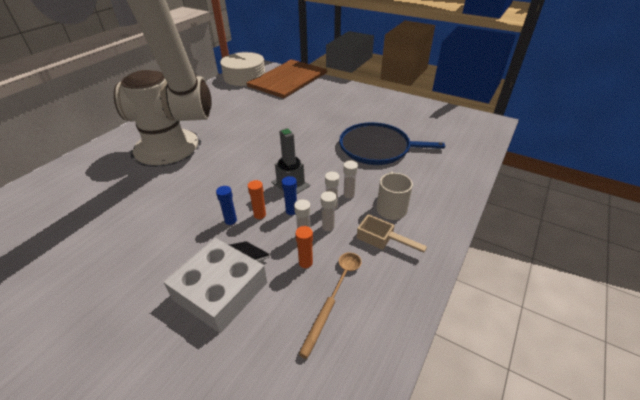

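View pics/top0.png

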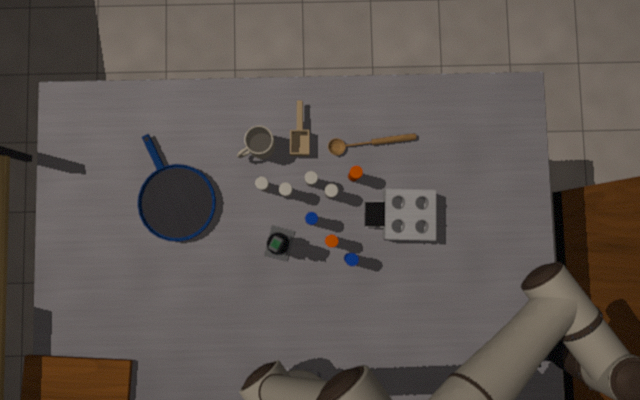

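View pics/wrist0.png

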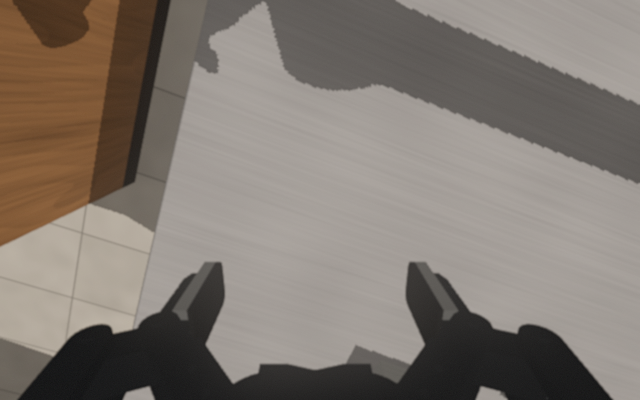

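```bash
cat >> h.py <<'E'
def world(i,T=None):
    K=i['camera_matrix']; z=i['range_z'].astype(float)
    v,u=np.mgrid[0:400,0:640]
    P=np.stack([(u-K[0,2])/K[0,0]*z,(v-K[1,2])/K[1,1]*z,z],-1)
    if T is None: T=np.linalg.inv(i['camera_from_world'])
    return P@T[:3,:3].T+T[:3,3]
def wristT(s,i):
    from scipy.spatial.transform import Rotation as R
    T=np.eye(4);T[:3,:3]=R.from_quat(s['ee_rot']).as_matrix();T[:3,3]=s['position']
    return T@i['mount']
def blobs(W,m,minpx=12):
    n,l,st,c=cv2.connectedComponentsWithStats(m.astype(np.uint8),connectivity=4)
    for k in range(1,n):
        if st[k,4]>=minpx:
            p=W[l==k]; 
            yield k,c[k],st[k,4],p,l==k
E
python3 - <<'E'
from h import *
for n in ['top','scene']:
    i=dict(np.load(f'pics/{n}0.npz')); W=world(i)
    hsv=cv2.cvtColor(i['color'],cv2.COLOR_RGB2HSV)
    H=W[...,2]
    reg=(W[...,0]>330)&(W[...,0]<900)&(abs(W[...,1])<560)
    print(n,'table z',np.median(H[reg&(abs(H)<15)]))
    m=reg&(H>14)&(H<300)
    for k,c,a,p,_ in blobs(W,m,15):
        col=i['color'][_].mean(0).round()
        print(c.round(),a,'min',p.min(0).round(),'max',p.max(0).round(),'med',np.median(p,0).round(),col)
E
```

```text
top table z 0.07999352379215452
[299. 127.] 341 min [707. -45.  15.] max [865.   8.  42.] med [788. -21.  32.] [116.  98.  75.]
[256. 143.] 509 min [700.  53.  14.] max [780. 155.  97.] med [732. 103.  67.] [85. 78. 69.]
[174. 199.] 4297 min [468. 225.  14.] max [779. 448.  35.] med [584. 344.  18.] [40. 43. 52.]
[394. 139.] 227 min [ 737. -356.   14.] max [ 764. -228.   29.] med [ 750. -295.   19.] [102.  76.  45.]
[355. 173.] 172 min [ 628. -189.   18.] max [ 662. -154.  110.] med [ 642. -170.  102.] [136.  59.   7.]
[310. 179.] 163 min [614. -67.  15.] max [650. -32. 111.] med [631. -48. 103.] [133. 126. 116.]
[262. 184.] 171 min [602.  67.  16.] max [637. 101. 110.] med [617.  82. 103.] [130. 123. 113.]
[285. 190.] 157 min [585.   4.  17.] max [619.  37. 111.] med [600.  20. 103.] [134. 127. 117.]
[330. 191.] 157 min [ 579. -120.   15.] max [613. -86. 113.] med [ 594. -102.  103.] [136. 129. 119.]
[403. 214.] 2976 min [ 456. -397.   14.] max [ 601. -199.   70.] med [ 529. -309.   58.] [103.  99.  96.]
[311. 218.] 138 min [506. -65.  85.] max [539. -32. 109.] med [522. -48. 103.] 
[... 952 characters left out ...]
[ 394. -175.   14.] max [ 431. -139.  108.] med [ 421. -164.   75.] [28. 45. 92.]
[386. 234.] 816 min [711. -51.  14.] max [869.  10.  39.] med [769. -26.  32.] [134. 114.  91.]
[218. 280.] 5704 min [ 456. -399.   14.] max [ 604. -201.   65.] med [ 545. -333.   60.] [144. 137. 133.]
[355. 255.] 25 min [ 721. -113.   14.] max [ 755. -102.   17.] med [ 737. -106.   15.] [133. 107.  84.]
[345. 271.] 18 min [ 735. -166.   14.] max [ 745. -149.   16.] med [ 739. -157.   15.] [152. 115.  80.]
[338. 285.] 25 min [ 738. -212.   14.] max [ 747. -180.   16.] med [ 743. -195.   15.] [161. 124.  90.]
[317. 327.] 602 min [ 739. -359.   14.] max [ 770. -229.   23.] med [ 755. -303.   19.] [156. 118.  82.]
```

```bash
python3 - <<'E'
from h import *
res={}
for n in ['top','scene']:
    i=dict(np.load(f'pics/{n}0.npz')); W=world(i)
    H=W[...,2]; g=i['color'].astype(int).sum(-1)
    # tube caps
    m=(H>98)&(H<116)&(W[...,0]>560)&(W[...,0]<680)&(abs(W[...,1])<220)
    for k,c,a,p,_ in blobs(W,m,15):
        mm=(p.min(0)+p.max(0))/2
        print(n,'cap',c.round(),a,mm[:2].round(1),p[:,:2].mean(0).round(1),i['color'][_].mean(0).round())
    # handle top
    m=(H>165)&(W[...,0]>400)&(W[...,0]<520)&(W[...,1]>0)&(W[...,1]<90)
    p=W[m]; print('handle',len(p),p.mean(0).round(1)); r=cv2.minAreaRect(p[:,:2].astype(np.float32)); print(r)
    # block top
    m=(H>54)&(H<72)&(W[...,0]>440)&(W[...,0]<620)&(W[...,1]<-240)&(W[...,1]>-420)
    r=cv2.minAreaRect(W[m][:,:2].astype(np.float32)); print('block',r, np.median(H[m]))
    # plate
    m=(W[...,0]>470)&(W[...,0]<590)&(W[...,1]>-262)&(W[...,1]<-195)&(H>5)&(g<150)
    m=cv2.erode(m.astype(np.uint8),np.ones((3,3)))>0
    p=W[m]; 
    c=p.mean(0); u,s,vt=np.linalg.svd(p-c); nn=vt[2]*np.sign(vt[2][2]); print('plate',len(p),c.round(1),'rms',s[2]/len(p)**.5,'n',nn.round(3),np.degrees(np.arccos(nn[2])), p.min(0),p.max(0))
    # holster walls
    m=(H>60)&(H<76)&(W[...,0]>400)&(W[...,0]<520)&(W[...,1]>0)&(W[...,1]<90)
    print('holster rim',cv2.minAreaRect(W[m][:,:2].astype(np.float32)))
    m=(H>2)&(H<20)&(W[...,0]>400)&(W[...,0]<520)&(W[...,1]>0)&(W[...,1]<90)
    print('foot',cv2.minAreaRect(W[m][:,:2].astype(np.float32)))
    # griddle
    m=(H>9)&(H<40)&(W[...,0]>460)&(W[...,0]<700)&(W[...,1]>220)&(W[...,1]<460)
    print('griddle',cv2.minEnclosingCircle(W[m][:,:2].astype(np.float32)))
    x0,y0=(180,120) if n=='top' else (150,110)
    cr=i['color'][y0:y0+170,x0:x0+270]; cv2.imwrite(f'pics/crop_{n}0.png',cv2.cvtColor(cv2.resize(cr,None,fx=2.9,fy=2.9,interpolation=cv2.INTER_CUBIC),cv2.COLOR_RGB2BGR))
E
```

```text
top cap [356. 172.] 134 [ 644.7 -171.6] [ 644.4 -171.6] [149.  64.   4.]
top cap [310. 177.] 135 [632.3 -49.4] [632.2 -49.3] [144. 137. 126.]
top cap [261. 183.] 135 [619.9  84.7] [619.7  84.8] [145. 137. 126.]
top cap [285. 189.] 134 [602.2  20.3] [602.4  20.4] [144. 137. 126.]
top cap [331. 190.] 135 [ 596.6 -104. ] [ 596.3 -103.5] [144. 137. 126.]
handle 139 [456.5  44.4 170.2]
((456.169921875, 44.867584228515625), (25.307437896728516, 37.36246109008789), 62.17544937133789)
block ((528.6431884765625, -319.2690124511719), (151.37191772460938, 140.1469268798828), 87.31753540039062) 59.79936798240203
plate 350 [ 533.3 -228.3   39.2] rms 2.5164470900302933 n [0.018 0.58  0.815] 35.4556507259347 [ 500.96288136 -251.0185977    18.45726646] [ 563.61527098 -205.03154628   58.12180956]
holster rim ((455.84942626953125, 44.15869903564453), (58.176971435546875, 57.068294525146484), 74.6220703125)
foot ((460.74200439453125, 44.901512145996094), (86.91307830810547, 117.81037902832031), 88.95954132080078)
griddle ((586.8455810546875, 332.10321044921875), 145.0339813232422)
scene cap [350. 166.]
[... 374 characters left out ...]
(457.61407470703125, 42.464752197265625), (23.694089889526367, 40.69292449951172), 61.723304748535156)
block ((530.981201171875, -321.29583740234375), (149.4117889404297, 142.18255615234375), 87.56085205078125) 60.92655068706637
plate 170 [ 537.9 -227.8   39.5] rms 0.5141719127764522 n [0.023 0.58  0.814] 35.49801724467064 [ 508.62918502 -244.23514435   27.13106861] [ 570.05766206 -210.87027757   51.12167045]
holster rim ((467.1073303222656, 28.65642547607422), (76.77195739746094, 42.8514404296875), 29.919193267822266)
foot ((460.52447509765625, 44.18505096435547), (118.66626739501953, 85.87272644042969), 0.41128188371658325)
griddle ((592.80322265625, 337.8188171386719), 122.97339630126953)
```

View pics/crop_top0.png

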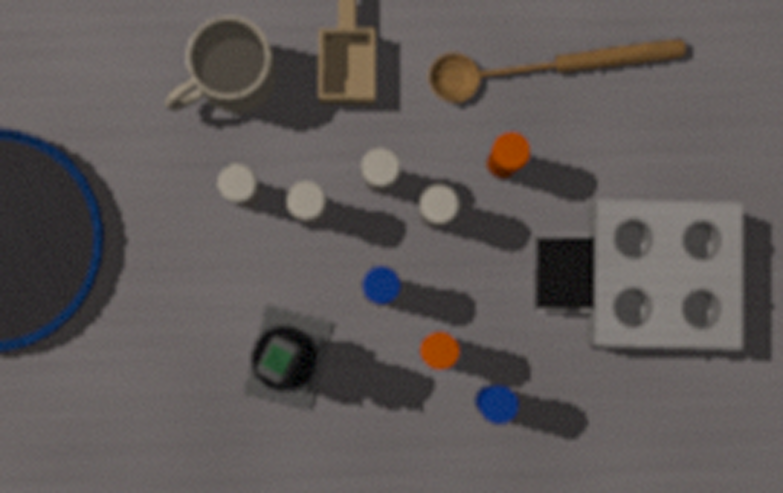

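View pics/crop_scene0.png

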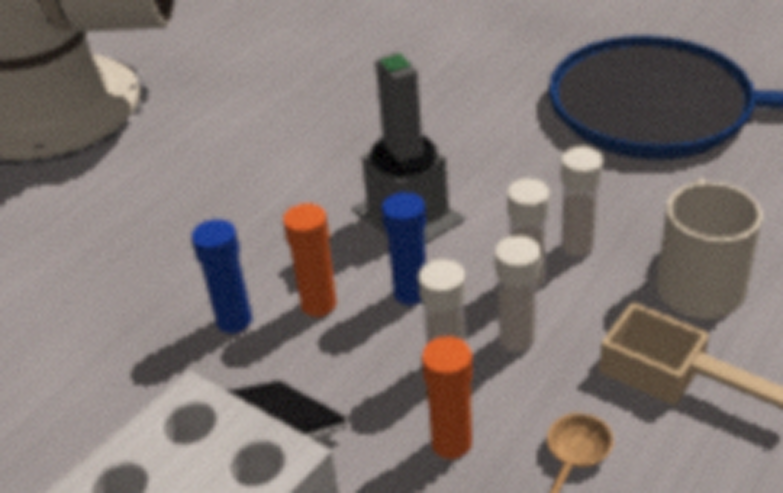

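apply_moves:
  plan: [-1, 0.1, 0.27, 0.1, -24, -1, 0.1, 0.27, 0.1, -24, -1, 0.1, 0.27, 0.1, -24, -1, 0.1, 0.27, 0.1, -24, -1, 0.1, 0.27, 0.1, -24, -1, 0.1, 0.27, 0.1, -24, -1, 0.1, 0.27, 0.1, -24, -1, 0.1, 0.27, 0.1, -24]

```text
clock: 0.82
position: [318.1, -313.2, 333.6]
ee_rot: [0.03, 1.0, -0.001, 0.002]
contact_force: [-0.6, -1.0, -0.5]
gripper_width: 85.2
```

```bash
cat >> h.py <<'E'
def st():
    s=arm.read_state()
    R=np.array
    q=s['ee_rot']; 
    from scipy.spatial.transform import Rotation as Ro
    M=Ro.from_quat(q).as_matrix()
    print('t',round(s['clock'],2),'pos',s['position'].round(1),'yang',round(float(np.degrees(np.arctan2(M[1,1],M[0,1]))),1),'tilt',round(float(np.degrees(np.arccos(-M[2,2]))),1),'F',s['contact_force'].round(1),'tq',s['wrist_torque'].round(2),'w',round(s['gripper_width'],1),'q1,6',s['joints'][[0,5]].round(2))
    return s
E
python3 - <<'E'
from h import *
st()
i=dict(np.load('pics/top0.npz')); W=world(i); c=i['color'].astype(int)
m=(c[...,2]>c[...,0]+25)&(W[...,2]>15)&(W[...,1]>220)&(W[...,1]<460)
p=W[m][:,:2]
# robust circle
for _ in range(6):
    A=np.c_[2*p,np.ones(len(p))]; s=np.linalg.lstsq(A,(p**2).sum(1),rcond=None)[0]; r=np.sqrt(s[2]+s[0]**2+s[1]**2)
    e=abs(np.hypot(*(p-s[:2]).T)-r); print(s[:2].round(1),r.round(1),len(p)); p=p[e<8]
E
```

```text
t 0.82 pos [ 318.1 -313.2  333.6] yang 86.5 tilt 0.2 F [-0.6 -1.  -0.5] tq [-0.03  0.03  0.06] w 85.2 q1,6 [-0.41 -1.22]
[605.8 349.2] 117.3 924
[604.3 348.3] 117.4 183
[604.  347.9] 117.5 176
[603.7 347.8] 117.4 174
[603.4 347.6] 117.2 172
[603.4 347.6] 117.2 172
```

apply_moves:
  plan: [-1, 0.138, 0.357, -0.0, -24.5, -1, 0.138, 0.357, -0.0, -24.5, -1, 0.138, 0.357, -0.0, -24.5, -1, 0.138, 0.357, -0.0, -24.5, -1, 0.138, 0.357, -0.0, -24.5, -1, 0.138, 0.357, -0.0, -24.5, -1, 0.138, 0.357, -0.0, -24.5, -1, 0.138, 0.357, -0.0, -24.5]

```text
clock: 1.48
position: [425.6, -34.0, 331.5]
ee_rot: [0.243, 0.97, 0.0, 0.0]
contact_force: [1.4, -0.7, 0.4]
gripper_width: 85.6
```

```bash
cat >> h.py <<'E'
def griddle(i):
    W=world(i); c=i['color'].astype(int)
    # dark pan interior: height ~17, dark
    m=(W[...,2]>8)&(W[...,2]<45)&(W[...,1]>180)&(W[...,1]<500)&(W[...,0]>400)&(W[...,0]<760)&((c.sum(-1)<200)|(c[...,2]>c[...,0]+25))
    m=cv2.morphologyEx(m.astype(np.uint8),cv2.MORPH_OPEN,cv2.getStructuringElement(cv2.MORPH_ELLIPSE,(25,25)))>0
    p=W[m]; 
    (x,y),r=cv2.minEnclosingCircle(p[:,:2].astype(np.float32))
    print('griddle circ',round(x,1),round(y,1),round(r,1),'mean',p.mean(0).round(1)); return x,y
E
python3 - <<'E'
from h import *
griddle(dict(np.load('pics/top0.npz'))); 
s=st(); save('wrist','wrist1.png')
E
```

```text
griddle circ 588.9 359.2 104.9 mean [588.6 353.9  17. ]
t 1.48 pos [425.6 -34.  331.5] yang 61.8 tilt 0.0 F [ 1.4 -0.7  0.4] tq [-0.03 -0.14 -0.  ] w 85.6 q1,6 [ 0.3  -2.37]
```

View pics/wrist1.png

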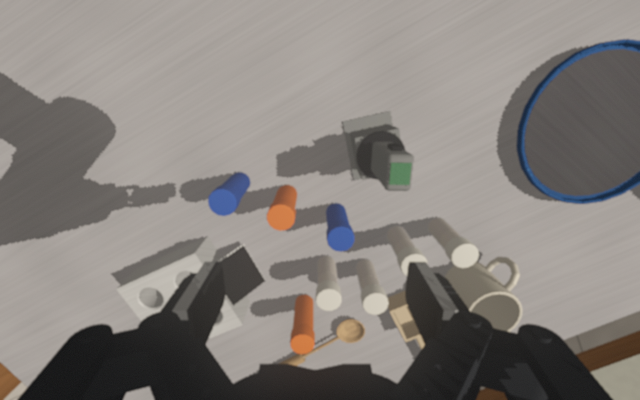

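apply_moves:
  plan: [-1, 0.031, 0.078, 0, 0, -1, 0.031, 0.078, -0.05, 0, -1, 0.031, 0.078, -0.11, 0, -1, 0.031, 0.078, -0.11, 0, -1, 0.031, 0.078, -0.11, 0, -1, 0.031, 0.078, -0.11, 0]

```text
clock: 2.03
position: [456.1, 41.5, 220.5]
ee_rot: [0.243, 0.97, -0.002, -0.002]
contact_force: [0.9, -0.9, 1.6]
gripper_width: 85.3
```

```bash
python3 - <<'E'
from h import *
s=st(); i=save('wrist','wrist2.png'); 
W=world(i,wristT(s,i)); H=W[...,2]
m=(H>160)&(H<180)&(np.hypot(W[...,0]-456,W[...,1]-44)<50)
p=W[m]; print(len(p),p.mean(0),cv2.minAreaRect(p[:,:2].astype(np.float32)))
E
```

```text
t 2.03 pos [456.1  41.5 220.5] yang 61.9 tilt 0.3 F [ 0.9 -0.9  1.6] tq [-0.02 -0.12  0.05] w 85.3 q1,6 [ 0.45 -2.51]
2099 [456.4721673   43.6154158  169.47324382] ((458.5245056152344, 42.807472229003906), (25.418148040771484, 37.814056396484375), 61.13779830932617)
```

View pics/wrist2.png

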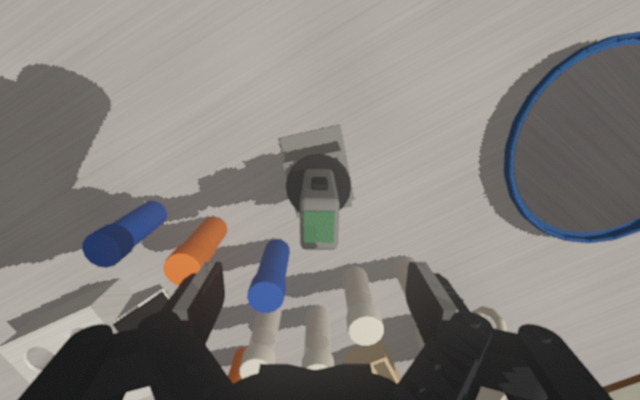

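apply_moves:
  plan: [-1, 0.0, 0, -0.04, -0.5, -1, 0.0, 0, -0.08, -0.5, -1, 0.0, 0, -0.102, -0.5, -1, 0.0, 0, -0.102, -0.5, 1, 0.0, 0, -0.102, -0.5, 1, 0.0, 0, -0.102, -0.5, 1, 0.0, 0, -0.102, -0.5, 1, 0.0, 0, -0.102, -0.5]

```text
clock: 2.75
position: [458.3, 42.4, 121.6]
ee_rot: [0.248, 0.969, 0.001, 0.002]
contact_force: [-0.4, 0.8, -0.1]
gripper_width: 38.7
```

apply_moves:
  plan: [1, 0, 0, 0, 0, 1, 0, 0, 0, 0, 1, 0, 0, 0, 0, 1, 0, 0, 0, 0, 1, 0, 0, 0, 0]

```text
clock: 3.17
position: [457.9, 42.4, 120.9]
ee_rot: [0.247, 0.969, 0.001, 0.001]
contact_force: [-0.6, 1.4, 7.0]
gripper_width: 25.1
```

```bash
python3 - <<'E'
from h import *
s=st(); i=save('top','top1.png'); griddle(i)
E
```

```text
t 3.17 pos [457.9  42.4 120.9] yang 61.4 tilt 0.2 F [-0.6  1.4  7. ] tq [ 0.24  0.39 -0.  ] w 25.1 q1,6 [ 0.45 -2.52]
griddle circ 554.8 352.2 105.0 mean [563.4 341.7  17. ]
```

View pics/top1.png

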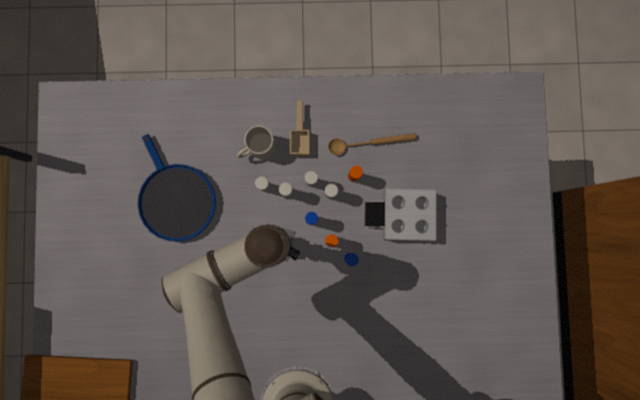

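```bash
cat >> h.py <<'E'
def ray(i,u,v,z,T=None):
    K=i['camera_matrix']
    if T is None: T=np.linalg.inv(i['camera_from_world'])
    d=T[:3,:3]@np.array([(u-K[0,2])/K[0,0],(v-K[1,2])/K[1,1],1.]); o=T[:3,3]
    return o+d*(z-o[2])/d[2]
def griddle(i,T=None,show=None,roi=None):
    c=i['color'].astype(int)
    blue=((c[...,2]>c[...,0]+25)).astype(np.uint8)
    if T is None and roi is None: roi=(60,100,250,260)
    if roi: 
        m=np.zeros_like(blue);m[roi[1]:roi[3],roi[0]:roi[2]]=1; blue*=m
    blue=cv2.morphologyEx(blue,cv2.MORPH_CLOSE,np.ones((3,3)))
    n,l,s_,_=cv2.connectedComponentsWithStats(blue); k=1+np.argmax(s_[1:,4]); blue=(l==k).astype(np.uint8)
    cs,_=cv2.findContours(blue,cv2.RETR_EXTERNAL,cv2.CHAIN_APPROX_NONE)
    cc=max(cs,key=len); f=np.zeros_like(blue); cv2.drawContours(f,[cc],-1,1,-1)
    f=cv2.morphologyEx(f,cv2.MORPH_OPEN,cv2.getStructuringElement(cv2.MORPH_ELLIPSE,(41,41)))
    cs,_=cv2.findContours(f,cv2.RETR_EXTERNAL,cv2.CHAIN_APPROX_NONE); cc=max(cs,key=len)[:,0]
    p=np.array([ray(i,u,v,26,T) for u,v in cc])[:,:2]
    for _ in range(6):
        A=np.c_[2*p,np.ones(len(p))]; s=np.linalg.lstsq(A,(p**2).sum(1),rcond=None)[0]; r=np.sqrt(s[2]+s[0]**2+s[1]**2)
        e=abs(np.hypot(*(p-s[:2]).T)-r); p=p[e<4]
    print('griddle',s[:2].round(1),'r',r.round(1),len(p),len(cc)); return s[:2]
E
python3 - <<'E'
from h import *
for n in '01': griddle(dict(np.load(f'pics/top{n}.npz')))
i=dict(np.load('pics/scene0.npz')); griddle(i,roi=(320,110,460,170))
E
```

```text
griddle [579.1 335. ] r 109.0 215 215
griddle [579.3 335. ] r 109.1 215 215
griddle [580.3 325.7] r 101.8 12 132
```

apply_moves:
  plan: [1, 0, 0, 0.03, 0, 1, 0, 0, 0.06, 0, 1, 0, 0, 0.09, 0, 1, 0, 0, 0.13, 0, 1, 0.02, 0.03, 0.13, 5, 1, 0.04, 0.08, 0.13, 10, 1, 0.06, 0.12, 0.13, 15, 1, 0.07, 0.16, 0.13, 20]

```text
clock: 3.88
position: [522.9, 189.2, 249.2]
ee_rot: [0.074, 0.997, 0.0, -0.0]
contact_force: [1.3, -0.6, -1.7]
gripper_width: 25.3
```

```bash
python3 - <<'E'
from h import *
s=st(); i=save('scene','scene2.png'); save('wrist','wrist3.png')
cr=i['color'][50:220,230:450]; cv2.imwrite('pics/c2.png',cv2.cvtColor(cv2.resize(cr,None,fx=3.4,fy=3.4,interpolation=cv2.INTER_CUBIC),cv2.COLOR_RGB2BGR))
E
```

```text
t 3.88 pos [522.9 189.2 249.2] yang 81.5 tilt 0.0 F [ 1.3 -0.6 -1.7] tq [-0.03 -0.19 -0.02] w 25.3 q1,6 [ 0.64 -2.36]
```

View pics/c2.png

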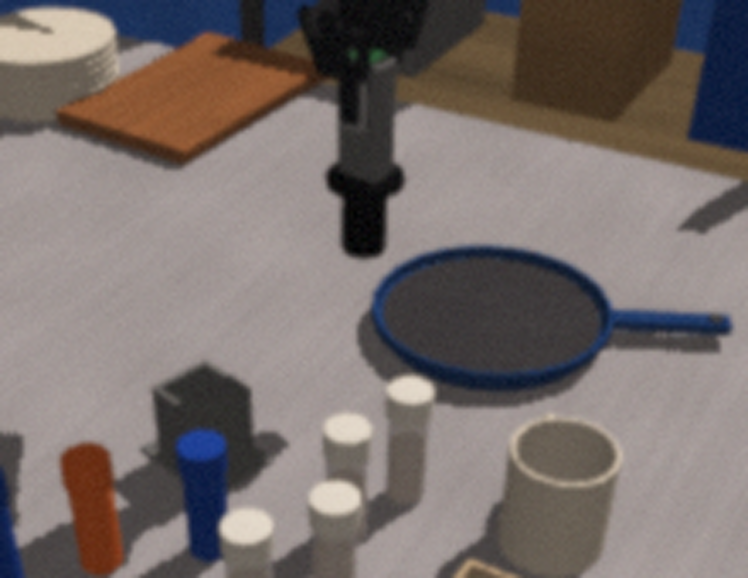

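View pics/wrist3.png

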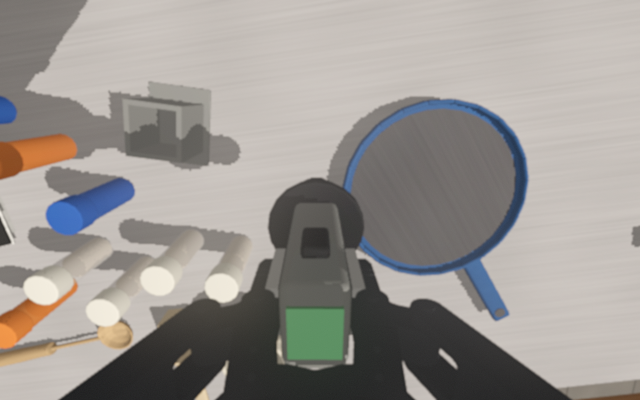

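```bash
python3 - <<'E'
from h import *
s=arm.read_state(); i=dict(np.load('pics/wrist3.npz')); T=wristT(s,i)
griddle(i,T)
W=world(i,T); H=W[...,2]
m=(H>62)&(H<78)&(np.hypot(W[...,0]-456,W[...,1]-44)<50); p=W[m]
print('rim',len(p),p.mean(0),cv2.minAreaRect(p[:,:2].astype(np.float32)))
i=save('top','top2.png');W=world(i); H=W[...,2]; griddle(i)
m=(H>62)&(H<78)&(np.hypot(W[...,0]-456,W[...,1]-44)<50); p=W[m]
print('rim',len(p),p.mean(0),cv2.minAreaRect(p[:,:2].astype(np.float32)))
E
```

```text
Traceback (most recent call last):
  File "h.py", line 53, in griddle
    cs,_=cv2.findContours(f,cv2.RETR_EXTERNAL,cv2.CHAIN_APPROX_NONE); cc=max(cs,key=len)[:,0]
                                                                         ~~~^^^^^^^^^^^^
ValueError: max() iterable argument is empty
```

```bash
python3 - <<'E'
from h import *
s=arm.read_state(); i=dict(np.load('pics/wrist3.npz')); T=wristT(s,i)
griddle(i,T,roi=(300,90,560,290))
W=world(i,T); H=W[...,2]
m=(H>62)&(H<78)&(np.hypot(W[...,0]-456,W[...,1]-44)<50); p=W[m]
print('rim',len(p),p.mean(0),cv2.minAreaRect(p[:,:2].astype(np.float32)))
i=save('top','top2.png');W=world(i); H=W[...,2]; griddle(i)
m=(H>62)&(H<78)&(np.hypot(W[...,0]-456,W[...,1]-44)<50); p=W[m]
print('rim',len(p),p.mean(0),cv2.minAreaRect(p[:,:2].astype(np.float32)))
E
```

```text
Traceback (most recent call last):
  File "h.py", line 53, in griddle
    cs,_=cv2.findContours(f,cv2.RETR_EXTERNAL,cv2.CHAIN_APPROX_NONE); cc=max(cs,key=len)[:,0]
                                                                         ~~~^^^^^^^^^^^^
ValueError: max() iterable argument is empty
```

```bash
python3 - <<'E'
from h import *
s=arm.read_state(); i=dict(np.load('pics/wrist3.npz')); T=wristT(s,i)
W=world(i,T); H=W[...,2]; c=i['color'].astype(int)
m=(c[...,2]>c[...,0]+25)&(W[...,0]>440)&(W[...,0]<680)&(W[...,1]>200)&(W[...,2]>15)&(W[...,2]<40); p=W[m][:,:2]
e=np.hypot(*(p-[579,335]).T); p=p[(e>104)&(e<116)]
A=np.c_[2*p,np.ones(len(p))]; q=np.linalg.lstsq(A,(p**2).sum(1),rcond=None)[0]; print('wr griddle',len(p),q[:2],np.sqrt(q[2]+q[0]**2+q[1]**2))
m=(H>62)&(H<78)&(np.hypot(W[...,0]-456,W[...,1]-44)<50); p=W[m]
print('rim',len(p),p.mean(0),cv2.minAreaRect(p[:,:2].astype(np.float32)))
i=save('top','top2.png');W=world(i); H=W[...,2]; griddle(i)
m=(H>62)&(H<78)&(np.hypot(W[...,0]-456,W[...,1]-44)<50); p=W[m]
print('rim',len(p),p.mean(0),cv2.minAreaRect(p[:,:2].astype(np.float32)))
E
```

```text
wr griddle 1612 [578.7753644  330.71565968] 107.87183205653277
rim 1547 [454.39162644  38.95640754  68.61327413] ((455.1136474609375, 39.036582946777344), (57.289649963378906, 56.429019927978516), 74.28285217285156)Traceback (most recent call last):
  File "<stdin>", line 9, in <module>
  File "h.py", line 53, in griddle
    cs,_=cv2.findContours(f,cv2.RETR_EXTERNAL,cv2.CHAIN_APPROX_NONE); cc=max(cs,key=len)[:,0]
                                                                         ~~~^^^^^^^^^^^^
ValueError: max() iterable argument is empty
```

apply_moves:
  plan: [1, 0.015, 0.035, 0, 0, 1, 0.03, 0.07, 0, 0, 1, 0.045, 0.11, 0, 0, 1, 0.052, 0.131, 0, 0, 1, 0.052, 0.131, 0, 0, 1, 0.052, 0.131, 0, 0, 1, 0.052, 0.131, 0, 0]

```text
clock: 4.62
position: [573.8, 317.7, 248.8]
ee_rot: [0.076, 0.997, -0.001, -0.001]
contact_force: [-0.5, -0.7, -2.2]
gripper_width: 25.2
```

```bash
python3 - <<'E'
from h import *
s=st(); i=save('wrist','wrist4.png');T=wristT(s,i)
W=world(i,T); H=W[...,2]; c=i['color'].astype(int)
m=(c[...,2]>c[...,0]+25)&(W[...,0]>440)&(W[...,0]<680)&(W[...,1]>200)&(W[...,2]>15)&(W[...,2]<40); p=W[m][:,:2]
e=np.hypot(*(p-[579,335]).T); p=p[(e>102)&(e<118)]
A=np.c_[2*p,np.ones(len(p))]; q=np.linalg.lstsq(A,(p**2).sum(1),rcond=None)[0]; print('wr griddle',len(p),q[:2],np.sqrt(q[2]+q[0]**2+q[1]**2))
i=save('scene','scene3.png')
cr=i['color'][30:200,270:490]; cv2.imwrite('pics/c3.png',cv2.cvtColor(cv2.resize(cr,None,fx=3.4,fy=3.4,interpolation=cv2.INTER_CUBIC),cv2.COLOR_RGB2BGR))
E
```

```text
t 4.62 pos [573.8 317.7 248.8] yang 81.3 tilt 0.1 F [-0.5 -0.7 -2.2] tq [-0.02 -0.02 -0.01] w 25.2 q1,6 [ 0.75 -2.47]
wr griddle 3298 [580.51444796 334.02095999] 106.61731041001946
```

View pics/c3.png

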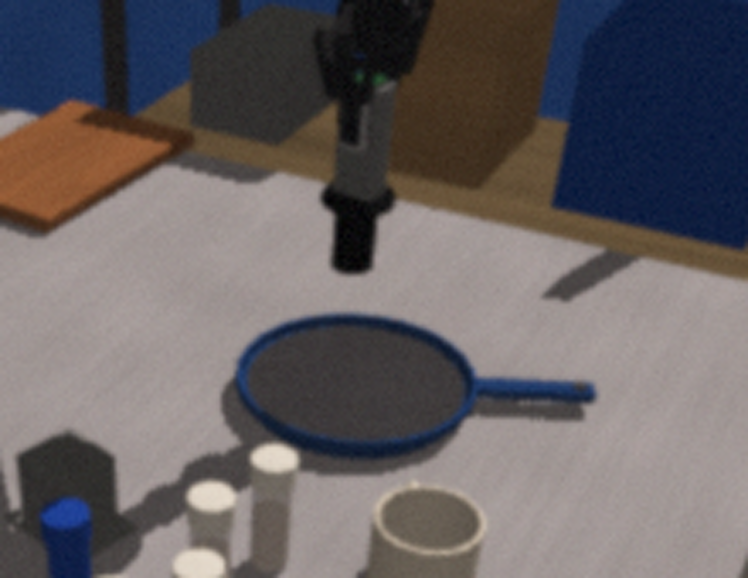

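View pics/wrist4.png

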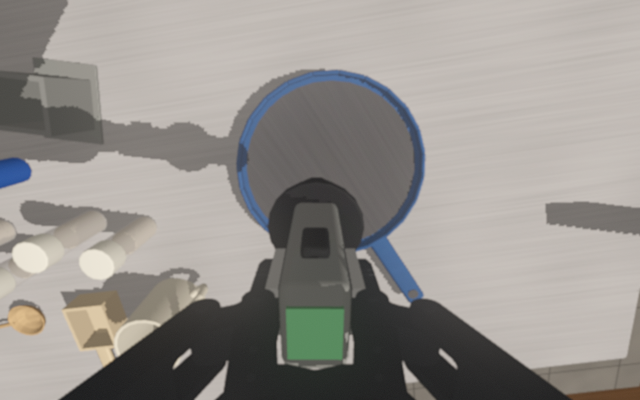

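apply_moves:
  plan: [1, 0.006, 0.017, -0.01, 0, 1, 0.006, 0.017, -0.023, 0, 1, 0.006, 0.017, -0.023, 0, 1, 0.006, 0.017, -0.023, 0]

```text
clock: 5.05
position: [580.0, 334.7, 226.1]
ee_rot: [0.076, 0.997, -0.001, -0.001]
contact_force: [0.3, 0.2, -2.2]
gripper_width: 25.4
```

```bash
python3 - <<'E'
from h import *
s=st(); i=save('wrist','wrist5.png');T=wristT(s,i)
W=world(i,T); H=W[...,2]; c=i['color'].astype(int)
m=(c[...,2]>c[...,0]+25)&(W[...,0]>440)&(W[...,0]<680)&(W[...,1]>200)&(W[...,2]>15)&(W[...,2]<40); p=W[m][:,:2]
e=np.hypot(*(p-[579,335]).T); p=p[(e>102)&(e<118)]
A=np.c_[2*p,np.ones(len(p))]; q=np.linalg.lstsq(A,(p**2).sum(1),rcond=None)[0]; print('wr griddle',len(p),q[:2],np.sqrt(q[2]+q[0]**2+q[1]**2))
# collar/handle
m=(H>150)&(H<210)&(np.hypot(W[...,0]-579,W[...,1]-335)<40)
p=W[m]; print('collar zone',len(p),p.mean(0).round(1),cv2.minEnclosingCircle(p[:,:2].astype(np.float32)))
i=save('scene','scene4.png')
W=world(i);H=W[...,2]
for lo,hi in [(122,140),(140,165),(190,215)]:
    m=(H>lo)&(H<hi)&(np.hypot(W[...,0]-579,W[...,1]-335)<45); p=W[m]; print(lo,len(p),p.mean(0).round(1),p.min(0).round(1))
m=(H>60)&(np.hypot(W[...,0]-579,W[...,1]-335)<45); print(H[m].min())
E
```

```text
t 5.05 pos [580.  334.7 226.1] yang 81.3 tilt 0.1 F [ 0.3  0.2 -2.2] tq [ 0.03 -0.08 -0.04] w 25.4 q1,6 [ 0.76 -2.49]
wr griddle 4089 [580.66464179 334.08192563] 106.6729825678492
collar zone 3942 [567.9 335.9 185.1] ((580.2303466796875, 333.75616455078125), 30.94040298461914)
122 66 [585.9 323.5 130.8] [565.7 315.6 122.1]
140 97 [585.  323.6 152. ] [564.7 316.5 140.1]
190 127 [584.7 325.1 202.6] [560.9 317.2 190.2]
118.63629819849473
```

apply_moves:
  plan: [1, 0, 0, 0, 0, 1, 0, 0, 0, 0, 1, 0, 0, 0, 0, 1, 0, 0, 0, 0, 1, 0, 0, 0, 0, 1, 0, 0, 0, 0, 1, 0, 0, 0, 0, 1, 0, 0, 0, 0]

```text
clock: 5.82
position: [580.5, 336.1, 226.3]
ee_rot: [0.076, 0.997, -0.0, -0.0]
contact_force: [-0.0, -0.2, -2.0]
gripper_width: 25.4
```

apply_moves:
  plan: [1, 0, 0, 0, 0, 1, 0, 0, 0, 0, 1, 0, 0, 0, 0, 1, 0, 0, 0, 0, 1, 0, 0, 0, 0, 1, 0, 0, 0, 0, 1, 0, 0, 0, 0, 1, 0, 0, 0, 0]

```text
clock: 6.48
position: [580.5, 336.0, 226.3]
ee_rot: [0.076, 0.997, -0.0, -0.0]
contact_force: [-0.1, -0.1, -2.3]
gripper_width: 25.7
```

apply_moves:
  plan: [1, 0, 0, 0, 0, 1, 0, 0, 0, 0, 1, 0, 0, 0, 0, 1, 0, 0, 0, 0, 1, 0, 0, 0, 0, 1, 0, 0, 0, 0, 1, 0, 0, 0, 0, 1, 0, 0, 0, 0]

```text
clock: 7.15
position: [580.5, 336.1, 226.3]
ee_rot: [0.076, 0.997, -0.0, -0.0]
contact_force: [-0.2, -0.3, -2.2]
gripper_width: 25.3
```

apply_moves:
  plan: [1, 0, 0, 0, 0, 1, 0, 0, 0, 0, 1, 0, 0, 0, 0, 1, 0, 0, 0, 0, 1, 0, 0, 0, 0, 1, 0, 0, 0, 0]

```text
clock: 7.65
position: [580.5, 336.1, 226.3]
ee_rot: [0.076, 0.997, 0.0, 0.0]
contact_force: [-0.2, -0.4, -1.0]
gripper_width: 25.5
```

```bash
python3 - <<'E'
from h import *
s=st(); i=save('wrist','wrist6.png');T=wristT(s,i)
W=world(i,T); H=W[...,2]; c=i['color'].astype(int)
m=(H>150)&(H<210)&(np.hypot(W[...,0]-579,W[...,1]-335)<40)
p=W[m]; print('collar zone',len(p),p.mean(0).round(1),cv2.minEnclosingCircle(p[:,:2].astype(np.float32)))
i=save('scene','scene5.png')
W=world(i);H=W[...,2]
m=(H>60)&(np.hypot(W[...,0]-579,W[...,1]-335)<45); print(H[m].min())
i=save('top','top3.png')
W=world(i); c=i['color'].astype(int);print('blue rim',W[(c[...,2]>c[...,0]+25)&(W[...,0]>440)&(W[...,1]>200)&(W[...,2]>20)].min(0))
E
```

```text
t 7.65 pos [580.5 336.1 226.3] yang 81.3 tilt 0.0 F [-0.2 -0.4 -1. ] tq [ 0.08 -0.   -0.04] w 25.5 q1,6 [ 0.77 -2.49]
collar zone 3930 [568.5 337.3 185.3] ((580.5750732421875, 335.2630920410156), 30.898685455322266)
119.69094856278173
blue rim [468.34571643 225.20011929  20.0052728 ]
```

apply_moves:
  plan: [1, -0.015, -0.036, 0.02, -2, 1, -0.03, -0.072, 0.02, -4, 1, -0.046, -0.108, 0.02, -6.8, 1, -0.061, -0.144, 0.02, -6.8, 1, -0.076, -0.18, 0.02, -6.8, 1, -0.092, -0.216, 0.02, -6.8, 1, -0.107, -0.252, 0.02, -6.8, 1, -0.124, -0.29, 0.02, -6.8]

```text
clock: 8.47
position: [455.7, 44.7, 246.7]
ee_rot: [0.134, 0.991, 0.0, 0.001]
contact_force: [0.7, -0.6, -1.5]
gripper_width: 25.5
```

apply_moves:
  plan: [1, 0, -0.001, 0, 0, 1, 0, -0.001, 0, 0, 1, 0, -0.001, 0, 0]

```text
clock: 8.72
position: [456.9, 45.0, 247.0]
ee_rot: [0.135, 0.991, 0.0, 0.001]
contact_force: [-0.0, 0.6, -1.3]
gripper_width: 25.1
```

```bash
python3 - <<'E'
from h import *
s=st(); i=save('wrist','wrist7.png');T=wristT(s,i)
W=world(i,T); H=W[...,2]
m=(H>64)&(H<76)&(np.hypot(W[...,0]-456,W[...,1]-44)<50); p=W[m]
print('rim',len(p),p.mean(0),cv2.minAreaRect(p[:,:2].astype(np.float32)))
m=(H>190)&(H<214)&(np.hypot(W[...,0]-456,W[...,1]-44)<40)
p=W[m]; print('collar zone',len(p),p.mean(0).round(1),cv2.minEnclosingCircle(p[:,:2].astype(np.float32)))
E
```

```text
t 8.72 pos [456.9  45.  247. ] yang 74.5 tilt 0.1 F [-0.   0.6 -1.3] tq [-0.01 -0.04 -0.03] w 25.1 q1,6 [ 0.45 -2.3 ]
rim 626 [442.03500757  45.93411138  69.1614096 ] ((449.18243408203125, 44.59630584716797), (55.91360092163086, 38.179073333740234), 75.44854736328125)
collar zone 3481 [446.1  47.7 203.8] ((457.364990234375, 44.48232650756836), 30.957515716552734)
```

View pics/wrist7.png

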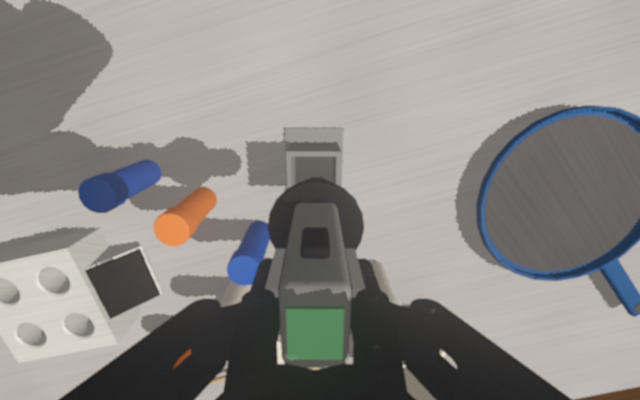

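apply_moves:
  plan: [1, 0, -0.0015, -0.03, 0, 1, 0, -0.0015, -0.06, 0, 1, 0, -0.0015, -0.085, 0, 1, 0, -0.0015, -0.105, 0, 1, 0, -0.0015, -0.12, 0, 1, 0, -0.0015, -0.125, 0, 1, 0, -0.0015, -0.1265, 0, 1, 0, -0.0015, -0.1265, 0]

```text
clock: 9.43
position: [455.9, 44.3, 120.9]
ee_rot: [0.134, 0.991, -0.001, -0.002]
contact_force: [-6.8, 1.0, 10.3]
gripper_width: 25.5
```

apply_moves:
  plan: [1, 0, 0, 0, 0, 0, 0, 0, 0, 0, -0.4, 0, 0, 0, 0, -0.4, 0, 0, 0, 0, -0.4, 0, 0, 0, 0]

```text
clock: 9.85
position: [457.1, 44.1, 119.9]
ee_rot: [0.134, 0.991, 0.0, 0.0]
contact_force: [-0.0, -0.2, 0.2]
gripper_width: 59.5
```

```bash
python3 - <<'E'
from h import *
s=st()
E
```

```text
t 9.85 pos [457.1  44.1 119.9] yang 74.6 tilt 0.0 F [-0.  -0.2  0.2] tq [0.02 0.   0.02] w 59.5 q1,6 [ 0.45 -2.29]
```

apply_moves:
  plan: [-0.6, 0, 0, 0.04, 0, -0.6, 0, 0, 0.08, 0, -0.6, 0, 0, 0.12, 0, -0.6, 0, 0, 0.16, 0, -0.6, 0.03, -0.01, 0.18, 7, -0.6, 0.05, -0.02, 0.2, 14, -0.6, 0.06, -0.03, 0.2, 21, -0.6, 0.07, -0.04, 0.2, 28]

```text
clock: 10.52
position: [528.1, 3.3, 321.2]
ee_rot: [-0.112, 0.994, 0.0, 0.002]
contact_force: [-0.1, 0.7, -0.4]
gripper_width: 68.2
```

apply_moves:
  plan: [-0.6, 0.01, -0.005, 0, 7, -0.6, 0.02, -0.01, 0, 14, -0.6, 0.03, -0.02, 0, 21, -0.6, 0.04, -0.03, 0, 28, -0.6, 0.05, -0.04, 0, 35, -0.6, 0.05, -0.04, 0, 42, -0.6, 0.05, -0.04, 0, 49, -0.6, 0.05, -0.04, 0, 56]

```text
clock: 11.18
position: [576.9, -36.7, 319.3]
ee_rot: [-0.565, 0.825, 0.0, -0.0]
contact_force: [-0.2, -0.3, -0.2]
gripper_width: 68.3
```

apply_moves:
  plan: [-0.6, 0, 0, 0, 7, -0.6, 0, 0, 0, 14, -0.6, 0, 0, 0, 21, -0.6, 0, 0, 0, 21, -0.6, 0, 0, 0, 21]

```text
clock: 11.6
position: [576.6, -36.4, 319.6]
ee_rot: [-0.703, 0.711, 0.0, -0.0]
contact_force: [-0.7, 0.1, -0.5]
gripper_width: 68.4
```

```bash
python3 - <<'E'
from h import *
s=st(); i=save('wrist','wrist8.png');T=wristT(s,i)
def caps(i,T=None):
    W=world(i,T); H=W[...,2]; c=i['color'].astype(int)
    m=(H>99)&(H<110)&(W[...,0]>540)&(W[...,0]<690)&(abs(W[...,1])<220)
    for k,cc,a,p,_ in blobs(W,m,60):
        print('cap',cc.round(),a,cv2.minEnclosingCircle(p[:,:2].astype(np.float32)),np.median(p[:,2]).round(1),i['color'][_].mean(0).round())
caps(i,T)
save('top','top4.png')
E
```

```text
t 11.6 pos [576.6 -36.4 319.6] yang 179.4 tilt 0.0 F [-0.7  0.1 -0.5] tq [0.01 0.02 0.04] w 68.4 q1,6 [ 0.22 -0.23]
cap [244.  38.] 1066 ((648.677734375, -175.2420654296875), 17.893985748291016) 103.5 [208. 130.  79.]
cap [294. 107.] 858 ((600.0653686523438, -106.719970703125), 17.693025588989258) 103.4 [208. 202. 189.]
cap [264. 156.] 756 ((635.9019165039062, -52.86102294921875), 17.84373664855957) 103.3 [208. 202. 188.]
cap [292. 213.] 648 ((606.1742553710938, 16.945642471313477), 17.879207611083984) 103.3 [208. 202. 189.]
cap [280. 260.] 564 ((623.9554443359375, 80.71257781982422), 18.13977813720703) 103.2 [209. 203. 190.]
```

View pics/wrist8.png

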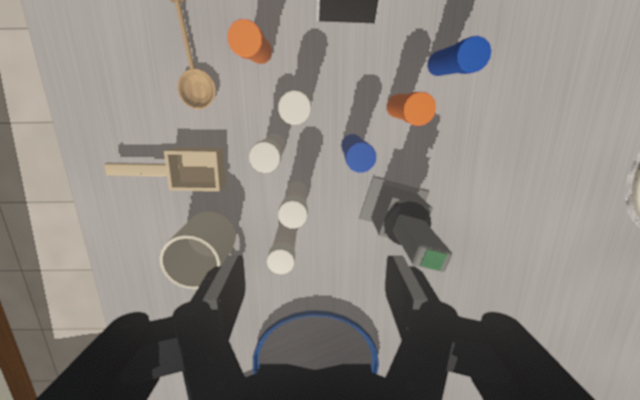

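View pics/top4.png

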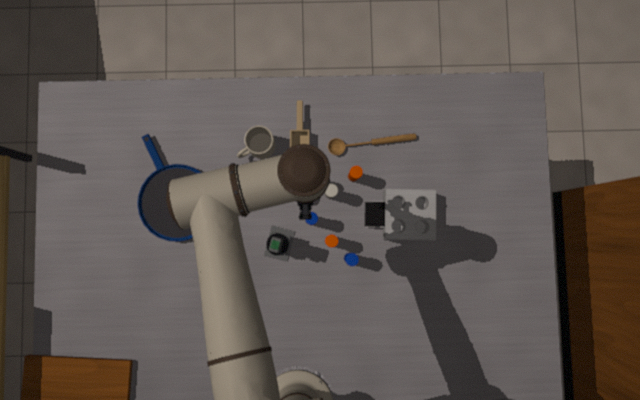

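apply_moves:
  plan: [-0.5, 0.012, -0.035, 0, 0, -0.5, 0.0235, -0.0703, -0.02, 0, -0.5, 0.0235, -0.0703, -0.06, 0, -0.5, 0.0235, -0.0703, -0.1, 0, -0.5, 0.0235, -0.0703, -0.13, 0, -0.5, 0.0235, -0.0703, -0.13, 0, -0.5, 0.0235, -0.0703, -0.13, 0]

```text
clock: 12.28
position: [599.6, -107.1, 189.0]
ee_rot: [-0.704, 0.71, 0.001, -0.002]
contact_force: [-0.2, -0.0, 0.4]
gripper_width: 63.7
```

```bash
cat >> h.py <<'E'
def caps(i,T=None,lo=99,hi=112):
    W=world(i,T); H=W[...,2]; c=i['color'].astype(int)
    m=(H>lo)&(H<hi)&(W[...,0]>430)&(W[...,0]<690)&(W[...,1]>-420)&(W[...,1]<220)&(c.min(-1)>70)
    for k,cc,a,p,_ in blobs(W,m,60):
        (x,y),r=cv2.minEnclosingCircle(p[:,:2].astype(np.float32))
        print('cap',cc.round(),a,round(x,1),round(y,1),'r',round(r,1),np.median(p[:,2]).round(1),i['color'][_].mean(0).round())
def wells(i,T=None):
    W=world(i,T); H=W[...,2]
    m=(abs(H-60)<6)&(W[...,0]>400)&(W[...,0]<680)&(W[...,1]<-180)&(W[...,1]>-500)
    n,l,s_,_=cv2.connectedComponentsWithStats(m.astype(np.uint8)); k=1+np.argmax(s_[1:,4]); m=(l==k)
    p=W[m]; print('top z',np.median(p[:,2]).round(1),'rect',cv2.minAreaRect(p[:,:2].astype(np.float32)))
    g=i['color'].astype(int).sum(-1)
    cs,hr=cv2.findContours(m.astype(np.uint8),cv2.RETR_CCOMP,cv2.CHAIN_APPROX_NONE)
    for c,h in zip(cs,hr[0]):
        if h[3]>=0 and len(c)>15:
            q=np.array([ray(i,u,v,60,T) for u,v in c[:,0]])[:,:2]
            (x,y),r=cv2.minEnclosingCircle(q.astype(np.float32))
            A=np.c_[2*q,np.ones(len(q))]; s=np.linalg.lstsq(A,(q**2).sum(1),rcond=None)[0]
            print('well',c[:,0].mean(0).round(),'enc',round(x,1),round(y,1),round(r,1),'fit',s[:2].round(1),np.sqrt(s[2]+s[0]**2+s[1]**2).round(1))
E
python3 - <<'E'
from h import *
s=st(); i=save('wrist','wrist9.png');T=wristT(s,i)
caps(i,T); wells(i,T)
E
```

```text
t 12.28 pos [ 599.6 -107.1  189. ] yang 179.5 tilt 0.2 F [-0.2 -0.   0.4] tq [ 0.04 -0.07 -0.03] w 63.7 q1,6 [ 0.09 -0.1 ]
cap [245. 117.] 2032 648.7 -175.2 r 18.0 103.4 [218. 138.  83.]
cap [316. 208.] 1603 599.8 -106.7 r 17.9 103.4 [217. 211. 197.]
cap [484. 224.] 131 463.9 -100.7 r 16.6 103.2 [219. 137.  81.]
cap [273. 270.] 1355 635.7 -52.8 r 18.1 103.3 [218. 212. 199.]
cap [310. 339.] 1105 605.8 17.1 r 18.5 103.2 [213. 207. 193.]
top z 54.8 rect ((535.3088989257812, -253.619873046875), (5.028406143188477, 69.92443084716797), 87.2874984741211)
```

View pics/wrist9.png

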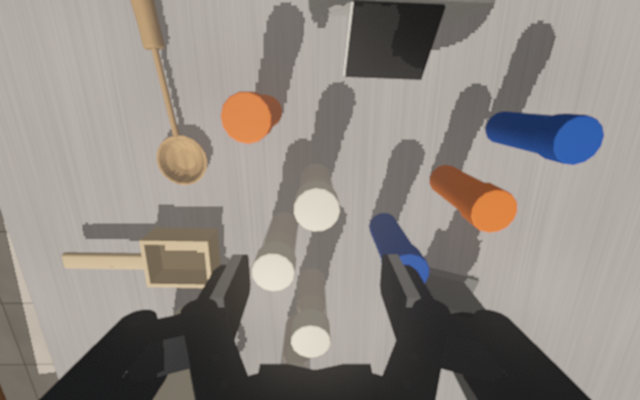

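apply_moves:
  plan: [-0.5, 0, 0, -0.04, 0, -0.5, 0, 0, -0.08, 0, -0.5, 0, 0, -0.116, 0, -0.5, 0, 0, -0.116, 0, 1, 0, 0, -0.116, 0, 1, 0, 0, -0.116, 0, 1, 0, 0, -0.116, 0, 1, 0, 0, -0.116, 0]

```text
clock: 13.0
position: [602.7, -106.8, 78.2]
ee_rot: [-0.705, 0.71, -0.003, 0.003]
contact_force: [-1.0, -0.3, 7.9]
gripper_width: 34.2
```

apply_moves:
  plan: [1, 0, 0, 0, 0, 1, 0, 0, 0, 0, 1, 0, 0, 0.04, 0, 1, 0, 0, 0.08, 0, 1, 0, 0, 0.12, 0, 1, 0, 0, 0.15, 0, 1, 0, 0, 0.15, 0]

```text
clock: 13.58
position: [604.3, -107.3, 234.6]
ee_rot: [-0.705, 0.71, -0.007, 0.006]
contact_force: [0.5, 0.7, -0.8]
gripper_width: 34.3
```

```bash
python3 - <<'E'
from h import *
s=st(); i=save('wrist','wrist10.png');T=wristT(s,i)
wells(i,T); i=save('top','top5.png'); wells(i); i=save('scene','scene6.png'); wells(i)
E
```

```text
t 13.58 pos [ 604.3 -107.3  234.6] yang 179.6 tilt 1.1 F [ 0.5  0.7 -0.8] tq [ 0.04 -0.12  0.01] w 34.3 q1,6 [ 0.09 -0.1 ]
top z 59.5 rect ((534.5204467773438, -263.22113037109375), (13.014933586120605, 140.15367126464844), 87.76522064208984)
top z 59.7 rect ((528.7039794921875, -319.4261169433594), (150.89193725585938, 140.2853546142578), 87.31951141357422)
well [422. 227.] enc 494.1 -354.6 21.3 fit [ 493.5 -354.9] 19.4
well [398. 226.] enc 496.1 -290.1 21.9 fit [ 496.5 -289.3] 19.8
well [422. 203.] enc 559.8 -357.2 21.3 fit [ 559.3 -357.3] 19.6
well [398. 202.] enc 563.5 -291.8 22.3 fit [ 562.4 -292.1] 19.6
top z 60.9 rect ((531.2730712890625, -322.33111572265625), (147.42855834960938, 142.0732421875), 87.0206527709961)
well [214. 294.] enc 565.0 -361.7 19.6 fit [ 564.2 -361.3] 17.9
well [191. 279.] enc 498.4 -357.9 19.7 fit [ 498.4 -358.3] 18.0
well [238. 271.] enc 567.3 -295.3 19.7 fit [ 567.3 -295.4] 18.0
well [215. 257.] enc 501.5 -292.2 19.1 fit [ 501.6 -292.4] 17.7
```

View pics/wrist10.png

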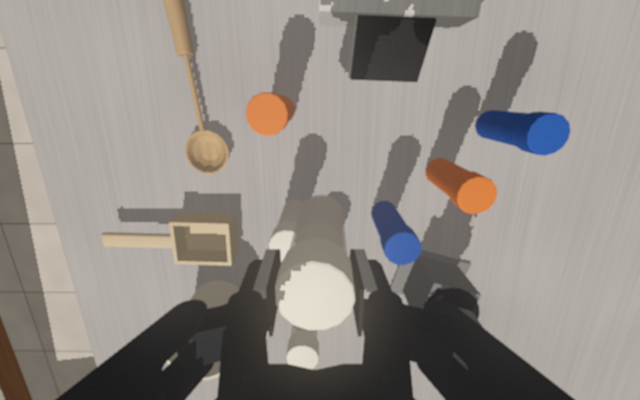

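View pics/scene6.png

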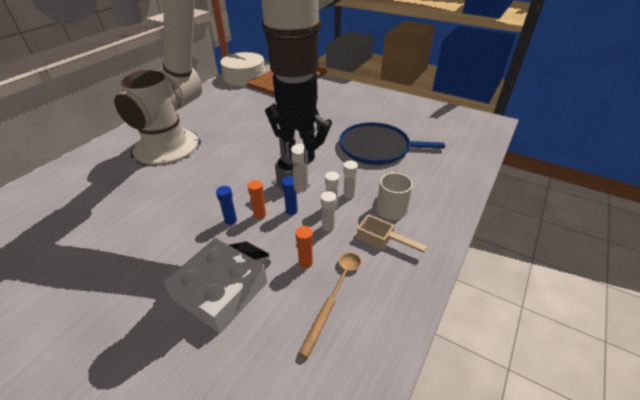

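apply_moves:
  plan: [1, -0.015, -0.03, 0, 0, 1, -0.03, -0.06, 0, 0, 1, -0.045, -0.09, 0, 0, 1, -0.06, -0.12, 0, 0, 1, -0.068, -0.14, 0, 0, 1, -0.068, -0.14, 0, 0, 1, -0.068, -0.14, 0, 0]

```text
clock: 14.32
position: [530.8, -247.5, 222.4]
ee_rot: [-0.703, 0.711, 0.001, -0.001]
contact_force: [-0.0, -0.1, -0.3]
gripper_width: 34.3
```

```bash
python3 - <<'E'
from h import *
s=st(); i=save('wrist','wrist11.png');T=wristT(s,i)
wells(i,T)
W=world(i,T);H=W[...,2]; c=i['color'].astype(int)
m=(np.hypot(W[...,0]-s['position'][0],W[...,1]-s['position'][1])<60)&(H>140)&(H<s['position'][2]+50)&(c.min(-1)>100)
for lo in range(150,270,15):
    p=W[m&(H>lo)&(H<lo+15)]
    if len(p)>20: print(lo,len(p),p.mean(0).round(1),p.min(0).round(1),p.max(0).round(1))
E
```

```text
t 14.32 pos [ 530.8 -247.5  222.4] yang 179.4 tilt 0.2 F [-0.  -0.1 -0.3] tq [ 0.01 -0.04  0.09] w 34.3 q1,6 [-0.16  0.15]
top z 59.5 rect ((531.9701538085938, -324.72076416015625), (145.80035400390625, 140.67100524902344), 87.40100860595703)
well [288. 172.] enc 557.6 -258.5 4.4 fit [ 557.5 -258.4] 2.8
well [347. 135.] enc 501.2 -293.6 19.0 fit [ 501.  -293.6] 18.4
well [278. 132.] enc 565.9 -296.5 19.0 fit [ 565.8 -296.5] 18.4
well [352.  60.] enc 498.0 -358.5 18.9 fit [ 498.  -358.4] 18.4
well [278.  57.] enc 562.8 -361.4 18.9 fit [ 562.9 -361.3] 18.4
150 179 [ 526.  -260.3  159.7] [ 512.6 -263.6  151.4] [ 543.6 -249.3  165. ]
165 322 [ 527.7 -260.1  172.8] [ 513.3 -263.6  165.1] [ 544.3 -249.8  180. ]
180 368 [ 528.3 -260.1  187.6] [ 513.7 -263.7  180.1] [ 545.1 -249.   195. ]
195 475 [ 529.8 -260.2  203.1] [ 514.7 -263.6  195. ] [ 545.9 -249.2  210. ]
210 434 [ 530.2 -260.6  215.6] [ 515.4 -264.   210. ] [ 549.8 -249.8  225. ]
225 929 [ 531.5 -262.2  233. ] [ 508.6 -266.1  225. ] [ 556.2 -252.4  240. ]
240 4941 [ 532.4 -249.9  247.4] [ 501.4 -265.6  240. ] [ 549.5 -229.5  253.7]
255 62 [ 539.8 -256.1  265.8] [ 485.  -261.8  255.6] [ 576.8 -237.4  269.8]
```

View pics/wrist11.png

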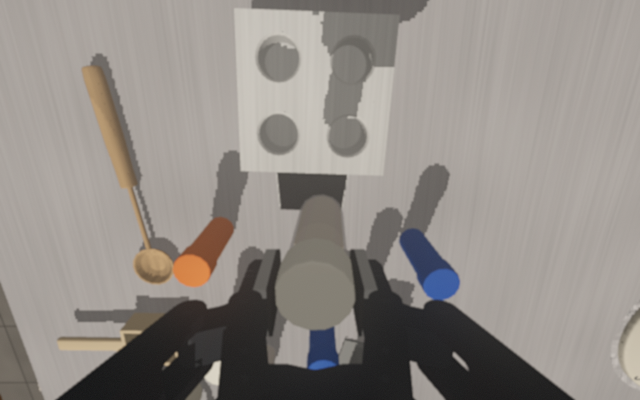

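apply_moves:
  plan: [1, 0.01, -0.035, 0, 0, 1, 0.02, -0.07, 0, 0, 1, 0.03, -0.1, 0, 0, 1, 0.0345, -0.1138, -0.02, 0, 1, 0.0345, -0.1138, -0.06, 0, 1, 0.0345, -0.1138, -0.06, 0, 1, 0.0345, -0.1138, -0.06, 0, 1, 0.0345, -0.1138, -0.06, 0]

```text
clock: 15.03
position: [567.7, -360.1, 165.1]
ee_rot: [-0.705, 0.709, -0.001, -0.0]
contact_force: [0.6, -0.5, 0.7]
gripper_width: 34.5
```

```bash
cat >> h.py <<'E'
def held(s,W,c,z0,z1,step=12):
    H=W[...,2]; P=s['position']
    m=(np.hypot(W[...,0]-P[0],W[...,1]-P[1])<30)&(c.min(-1)>60)
    for lo in range(z0,z1,step):
        p=W[m&(H>lo)&(H<lo+step)]
        if len(p)>20: print(lo,len(p),'xmid',((p[:,0].min()+p[:,0].max())/2).round(1),'w',np.ptp(p[:,0]).round(1),'ymin',p[:,1].min().round(1))
E
python3 - <<'E'
from h import *
s=st(); i=save('wrist','wrist12.png');T=wristT(s,i)
held(s,world(i,T),i['color'],75,190)
wells(i,T)
E
```

```text
t 15.03 pos [ 567.7 -360.1  165.1] yang 179.7 tilt 0.1 F [ 0.6 -0.5  0.7] tq [-0.03 -0.04  0.02] w 34.5 q1,6 [-0.32  0.32]
87 146 xmid 565.0 w 30.6 ymin -375.9
99 233 xmid 565.4 w 30.8 ymin -376.2
111 274 xmid 566.1 w 31.2 ymin -376.0
123 342 xmid 566.6 w 31.2 ymin -376.2
135 398 xmid 567.0 w 31.3 ymin -376.1
147 478 xmid 567.6 w 30.9 ymin -376.3
159 408 xmid 570.8 w 50.5 ymin -377.9
171 1204 xmid 567.4 w 57.2 ymin -378.2
183 5423 xmid 566.8 w 56.0 ymin -378.2
top z 59.4 rect ((531.6829833984375, -327.9300537109375), (139.4209747314453, 140.52554321289062), 87.43579864501953)
well [401. 200.] enc 499.2 -360.4 18.7 fit [ 498.8 -360.3] 18.0
```

View pics/wrist12.png

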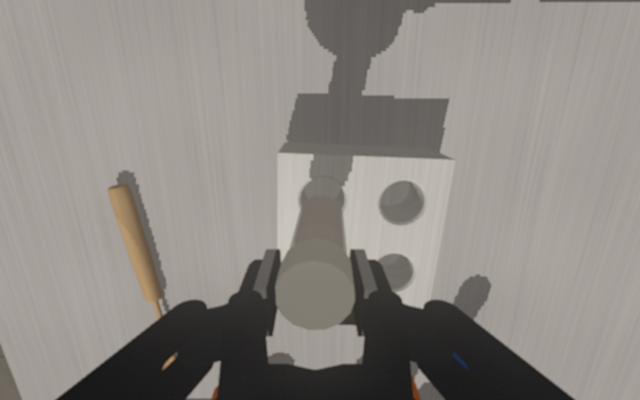

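apply_moves:
  plan: [1, -0.0018, -0.0015, -0.005, 0, 1, -0.0018, -0.0015, -0.02, 0, 1, -0.0018, -0.0015, -0.03, 0, 1, -0.0018, -0.0015, -0.04, 0, 1, -0.0018, -0.0015, -0.048, 0, 1, -0.0018, -0.0015, -0.048, 0]

```text
clock: 15.58
position: [563.7, -361.5, 113.8]
ee_rot: [-0.704, 0.71, 0.002, -0.001]
contact_force: [-0.4, 0.5, -2.2]
gripper_width: 34.5
```

```bash
python3 - <<'E'
from h import *
s=st(); i=save('wrist','wrist13.png');T=wristT(s,i)
held(s,world(i,T),i['color'],55,140)
E
```

```text
t 15.58 pos [ 563.7 -361.5  113.8] yang 179.5 tilt 0.2 F [-0.4  0.5 -2.2] tq [0.03 0.03 0.02] w 34.5 q1,6 [-0.33  0.32]
55 2860 xmid 563.8 w 59.7 ymin -391.3
67 313 xmid 562.3 w 31.0 ymin -377.3
79 372 xmid 562.8 w 31.0 ymin -377.2
91 449 xmid 563.5 w 31.2 ymin -377.6
103 377 xmid 565.4 w 34.7 ymin -377.7
115 949 xmid 563.6 w 57.5 ymin -379.5
127 3176 xmid 563.0 w 56.2 ymin -379.6
139 3160 xmid 562.8 w 56.0 ymin -379.4
```

View pics/wrist13.png

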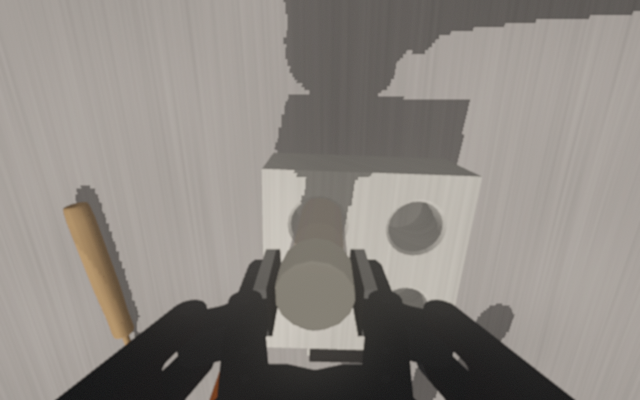

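apply_moves:
  plan: [1, 0, 0, -0.01, 0, 1, 0, 0, -0.018, 0, 1, 0, 0, -0.025, 0, 1, 0, 0, -0.025, 0, -0.2, 0, 0, -0.025, 0, -0.2, 0, 0, -0.025, 0, -0.2, 0, 0, -0.025, 0]

```text
clock: 16.22
position: [564.8, -362.0, 90.5]
ee_rot: [-0.704, 0.71, -0.0, 0.0]
contact_force: [0.5, -0.4, 0.3]
gripper_width: 51.3
```

```bash
python3 - <<'E'
from h import *
s=st(); i=save('wrist','wrist14.png');T=wristT(s,i)
caps(i,T,108,130)
E
```

```text
t 16.22 pos [ 564.8 -362.    90.5] yang 179.5 tilt 0.0 F [ 0.5 -0.4  0.3] tq [-0.05  0.04  0.07] w 51.3 q1,6 [-0.33  0.32]
cap [323. 293.] 5376 563.3 -362.3 r 18.4 118.4 [136. 131. 121.]
cap [242. 277.] 401 596.7 -372.8 r 4.4 119.9 [100.  97.  93.]
cap [388. 277.] 379 535.6 -372.2 r 4.5 119.8 [98. 95. 91.]
```

apply_moves:
  plan: [-0.2, 0, 0, 0.04, 0, -0.3, 0, 0, 0.08, 0, -0.4, 0, 0, 0.12, 0, -0.5, 0.008, 0.04, 0.13, 0, -0.5, 0.018, 0.08, 0.13, 0, -0.5, 0.028, 0.12, 0.13, 0, -0.5, 0.038, 0.16, 0.13, 0, -0.5, 0.048, 0.2, 0.13, 0]

```text
clock: 16.93
position: [612.9, -160.2, 220.9]
ee_rot: [-0.704, 0.71, -0.0, 0.0]
contact_force: [0.4, 0.2, 0.1]
gripper_width: 64.1
```

apply_moves:
  plan: [-0.5, 0.01, 0.04, -0.01, 0, -0.5, 0.02, 0.08, -0.02, 0, -0.5, 0.023, 0.109, -0.03, 0, -0.5, 0.023, 0.109, -0.03, 0, -0.5, 0.023, 0.109, -0.03, 0]

```text
clock: 17.35
position: [635.6, -51.0, 189.6]
ee_rot: [-0.705, 0.709, 0.001, -0.001]
contact_force: [-0.0, -0.7, -0.3]
gripper_width: 64.3
```

```bash
python3 - <<'E'
from h import *
s=st(); i=save('wrist','wrist15.png');T=wristT(s,i)
caps(i,T,99,112)
E
```

```text
t 17.35 pos [635.6 -51.  189.6] yang 179.7 tilt 0.1 F [-0.  -0.7 -0.3] tq [-0.02 -0.   -0.03] w 64.3 q1,6 [ 0.17 -0.18]
cap [273.  23.] 115 658.5 -176.1 r 14.5 102.9 [155. 120. 102.]
cap [299.  19.] 363 645.2 -179.1 r 12.6 103.5 [214. 135.  79.]
cap [574. 126.] 94 459.1 -107.9 r 16.0 102.9 [203. 139. 101.]
cap [316. 205.] 1612 635.9 -52.8 r 17.9 103.4 [220. 214. 200.]
cap [443. 219.] 76 534.0 -42.1 r 12.1 103.1 [ 80. 110. 173.]
cap [352. 284.] 1291 606.0 17.0 r 18.3 103.3 [217. 210. 197.]
cap [330. 345.] 1069 623.5 80.8 r 18.3 103.2 [214. 208. 195.]
```

apply_moves:
  plan: [-0.5, 0, -0.0018, -0.04, 0, -0.5, 0, -0.0018, -0.08, 0, -0.5, 0, -0.0018, -0.115, 0, -0.5, 0, -0.0018, -0.115, 0, -0.5, 0, -0.0018, -0.115, 0, 1, 0, -0.0018, -0.115, 0, 1, 0, -0.0018, -0.115, 0, 1, 0, -0.0018, -0.115, 0]

```text
clock: 18.07
position: [637.6, -55.1, 79.5]
ee_rot: [-0.704, 0.71, -0.002, 0.002]
contact_force: [-1.1, 0.1, 3.8]
gripper_width: 34.5
```

apply_moves:
  plan: [1, 0, 0, 0, 0, 1, 0, 0, 0, 0, 1, 0, 0, 0, 0, 1, 0, 0, 0.03, 0, 1, 0, 0, 0.07, 0, 1, 0, 0, 0.11, 0, 1, 0, 0, 0.14, 0, 1, 0, 0, 0.14, 0]

```text
clock: 18.73
position: [639.8, -55.0, 225.9]
ee_rot: [-0.705, 0.71, -0.006, 0.006]
contact_force: [0.9, 0.0, -0.6]
gripper_width: 34.5
```

apply_moves:
  plan: [1, -0.015, -0.035, 0, 0, 1, -0.03, -0.07, 0, 0, 1, -0.045, -0.105, 0, 0, 1, -0.06, -0.14, 0, 0, 1, -0.075, -0.175, 0, 0, 1, -0.09, -0.21, 0, 0, 1, -0.105, -0.23, 0, 0, 1, -0.11, -0.23, 0, 0]

```text
clock: 19.4
position: [523.4, -288.1, 216.2]
ee_rot: [-0.702, 0.712, -0.0, 0.0]
contact_force: [0.2, 0.1, -1.6]
gripper_width: 34.1
```

```bash
python3 - <<'E'
from h import *
s=st(); i=save('wrist','wrist16.png');T=wristT(s,i)
z=int(s['position'][2])
held(s,world(i,T),i['color'],z-80,z+36); wells(i,T); caps(i,T,112,124)
E
```

```text
t 19.4 pos [ 523.4 -288.1  216.2] yang 179.2 tilt 0.0 F [ 0.2  0.1 -1.6] tq [ 0.01 -0.05 -0.02] w 34.1 q1,6 [-0.23  0.22]
136 124 xmid 521.3 w 30.0 ymin -301.4
148 233 xmid 522.5 w 31.5 ymin -301.5
160 283 xmid 522.0 w 30.1 ymin -301.4
172 321 xmid 522.4 w 30.1 ymin -301.6
184 394 xmid 523.0 w 30.4 ymin -301.7
196 470 xmid 523.3 w 30.5 ymin -301.5
208 356 xmid 527.1 w 39.7 ymin -303.4
220 1125 xmid 523.4 w 57.4 ymin -303.6
232 5275 xmid 521.7 w 54.1 ymin -303.6
244 531 xmid 521.6 w 54.1 ymin -301.6
top z 59.4 rect ((532.0618286132812, -324.88726806640625), (145.1854705810547, 140.57952880859375), 87.35773468017578)
well [340. 178.] enc 500.9 -294.0 19.0 fit [ 500.8 -294.1] 18.3
well [272. 176.] enc 565.8 -296.7 18.9 fit [ 565.8 -297.1] 18.3
well [344. 108.] enc 497.8 -359.0 18.9 fit [ 497.9 -359.1] 18.4
well [264. 107.] enc 569.1 -360.8 25.2 fit [ 569.4 -360.4] 23.4
cap [263. 107.] 1924 562.3 -362.1 r 17.9 118.4 [204. 198. 184.]
```

View pics/wrist16.png

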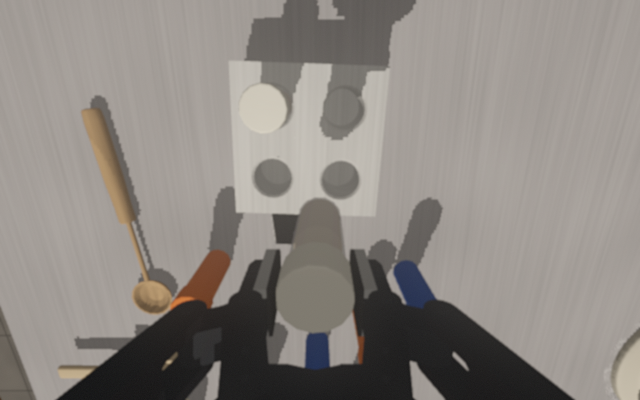

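apply_moves:
  plan: [1, -0.01, -0.035, 0, 0, 1, -0.02, -0.065, -0.01, 0, 1, -0.0234, -0.0736, -0.03, 0, 1, -0.0234, -0.0736, -0.055, 0, 1, -0.0234, -0.0736, -0.055, 0, 1, -0.0234, -0.0736, -0.055, 0, 1, -0.0234, -0.0736, -0.055, 0, 1, -0.0234, -0.0736, -0.055, 0]

```text
clock: 20.12
position: [503.9, -358.2, 162.9]
ee_rot: [-0.705, 0.709, -0.002, 0.001]
contact_force: [0.3, 0.1, -0.2]
gripper_width: 34.4
```

```bash
python3 - <<'E'
from h import *
s=st(); i=save('wrist','wrist17.png');T=wristT(s,i)
z=int(s['position'][2])
held(s,world(i,T),i['color'],z-80,z,20); wells(i,T)
E
```

```text
t 20.12 pos [ 503.9 -358.2  162.9] yang 179.6 tilt 0.2 F [ 0.3  0.1 -0.2] tq [-0.03 -0.01 -0.04] w 34.4 q1,6 [-0.36  0.35]
82 268 xmid 503.0 w 31.8 ymin -371.9
102 449 xmid 502.8 w 30.2 ymin -372.1
122 616 xmid 503.3 w 30.9 ymin -372.0
142 714 xmid 503.7 w 30.5 ymin -371.8
top z 59.4 rect ((531.8089599609375, -327.53704833984375), (140.24954223632812, 140.62155151367188), 87.48577117919922)
```

apply_moves:
  plan: [1, -0.0045, -0.003, 0, 0, 1, -0.0045, -0.003, 0, 0, 1, -0.0045, -0.003, -0.005, 0, 1, -0.0045, -0.003, -0.005, 0]

```text
clock: 20.5
position: [497.3, -361.2, 155.1]
ee_rot: [-0.704, 0.71, 0.001, -0.0]
contact_force: [0.3, -0.1, -1.4]
gripper_width: 34.1
```

```bash
python3 - <<'E'
from h import *
s=st(); i=save('wrist','wrist18.png');T=wristT(s,i)
z=int(s['position'][2])
held(s,world(i,T),i['color'],z-80,z,20); wells(i,T)
E
```

```text
t 20.5 pos [ 497.3 -361.2  155.1] yang 179.5 tilt 0.1 F [ 0.3 -0.1 -1.4] tq [-0.02 -0.02  0.01] w 34.1 q1,6 [-0.37  0.36]
75 283 xmid 495.2 w 30.2 ymin -374.7
95 457 xmid 495.9 w 30.3 ymin -374.7
115 620 xmid 496.7 w 31.2 ymin -374.6
135 689 xmid 497.2 w 30.5 ymin -374.7
top z 59.4 rect ((531.8543701171875, -329.9986877441406), (135.2838592529297, 140.47738647460938), 87.47904968261719)
```

View pics/wrist18.png

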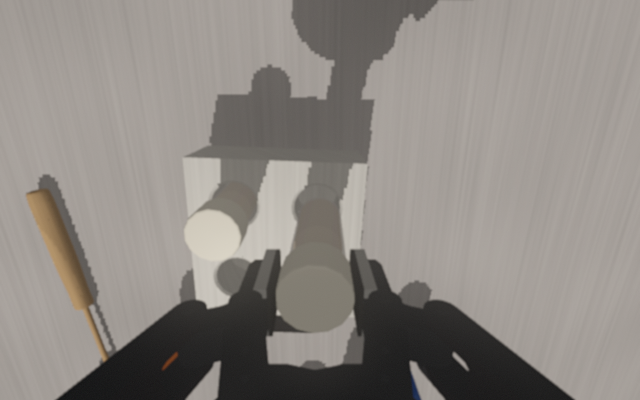

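apply_moves:
  plan: [1, 0.0022, 0, 0, 0, 1, 0.0022, 0, 0, 0, 1, 0.0022, 0, -0.01, 0, 1, 0.0022, 0, -0.015, 0, 1, 0.0022, 0, -0.015, 0, 1, 0.0022, 0, -0.015, 0]

```text
clock: 21.05
position: [499.6, -361.3, 139.9]
ee_rot: [-0.704, 0.71, 0.001, -0.0]
contact_force: [0.6, 0.3, -1.4]
gripper_width: 33.9
```

```bash
python3 - <<'E'
from h import *
s=st(); i=save('wrist','wrist19.png');T=wristT(s,i)
z=int(s['position'][2])
held(s,world(i,T),i['color'],z-80,z,20)
E
```

```text
t 21.05 pos [ 499.6 -361.3  139.9] yang 179.5 tilt 0.1 F [ 0.6  0.3 -1.4] tq [ 0.02 -0.02  0.01] w 33.9 q1,6 [-0.36  0.36]
59 1912 xmid 499.6 w 59.3 ymin -390.9
79 452 xmid 498.2 w 30.3 ymin -374.7
99 610 xmid 498.9 w 31.1 ymin -374.8
119 721 xmid 499.4 w 30.4 ymin -374.8
```

apply_moves:
  plan: [1, 0, 0, -0.012, 0, 1, 0, 0, -0.024, 0, 1, -0.0005, 0, -0.034, 0, 1, -0.001, 0, -0.044, 0, 1, -0.001, 0, -0.051, 0, 1, -0.001, 0, -0.051, 0]

```text
clock: 21.6
position: [497.3, -362.7, 93.6]
ee_rot: [-0.705, 0.709, 0.001, -0.003]
contact_force: [-8.4, 1.9, 18.3]
gripper_width: 34.0
```

apply_moves:
  plan: [-0.2, 0, 0, 0, 0, -0.2, 0, 0, 0, 0, -0.2, 0, 0, 0, 0]

```text
clock: 21.85
position: [499.2, -361.5, 89.7]
ee_rot: [-0.704, 0.71, -0.0, 0.0]
contact_force: [-0.2, 0.1, -0.1]
gripper_width: 51.5
```

```bash
python3 - <<'E'
from h import *
s=st(); i=save('wrist','wrist20.png');T=wristT(s,i)
caps(i,T,108,130)
E
```

```text
t 21.85 pos [ 499.2 -361.5   89.7] yang 179.5 tilt 0.0 F [-0.2  0.1 -0.1] tq [ 0.11  0.01 -0.  ] w 51.5 q1,6 [-0.36  0.36]
cap [171. 283.] 4021 559.2 -362.7 r 21.0 118.2 [172. 167. 155.]
cap [320. 298.] 5360 498.2 -359.5 r 18.2 118.3 [138. 133. 123.]
cap [241. 280.] 420 530.0 -372.4 r 3.4 121.0 [100.  97.  92.]
cap [388. 279.] 410 470.0 -371.6 r 4.8 120.7 [100.  97.  93.]
cap [375. 321.] 60 475.3 -352.9 r 2.1 119.7 [116. 112. 106.]
```

apply_moves:
  plan: [-0.2, 0, 0, 0.04, 0, -0.3, 0, 0, 0.08, 0, -0.4, 0, 0, 0.12, 0, -0.5, 0.01, 0.04, 0.12, 0, -0.5, 0.02, 0.08, 0.12, 0, -0.5, 0.03, 0.12, 0.12, 0, -0.5, 0.04, 0.155, 0.12, 0, -0.5, 0.05, 0.19, 0.12, 0]

```text
clock: 22.57
position: [549.2, -169.5, 209.7]
ee_rot: [-0.704, 0.71, -0.0, 0.0]
contact_force: [0.3, 0.2, -0.3]
gripper_width: 64.0
```

apply_moves:
  plan: [-0.5, 0.01, 0.037, -0.01, 0, -0.5, 0.02, 0.075, -0.02, 0, -0.5, 0.03, 0.11, -0.02, 0, -0.5, 0.04, 0.15, -0.02, 0, -0.5, 0.057, 0.1885, -0.02, 0, -0.5, 0.057, 0.1885, -0.02, 0, -0.5, 0.057, 0.1885, -0.02, 0, -0.5, 0.057, 0.1885, -0.02, 0]

```text
clock: 23.23
position: [605.8, 17.3, 189.1]
ee_rot: [-0.704, 0.71, 0.0, -0.001]
contact_force: [-0.0, -0.5, 0.5]
gripper_width: 63.9
```

```bash
python3 - <<'E'
from h import *
s=st(); i=save('wrist','wrist21.png');T=wristT(s,i)
caps(i,T,99,112)
E
```

```text
t 23.23 pos [605.8  17.3 189.1] yang 179.6 tilt 0.1 F [-0.  -0.5  0.5] tq [-0.02  0.02 -0.02] w 63.9 q1,6 [ 0.3 -0.3]
cap [445.  98.] 82 519.8 -57.9 r 15.1 103.1 [103. 116. 159.]
cap [419. 132.] 153 527.2 -44.6 r 15.1 103.3 [ 82. 112. 176.]
cap [316. 208.] 1606 606.1 17.2 r 17.9 103.4 [221. 215. 201.]
cap [490. 231.] 377 462.5 41.3 r 17.6 105.6 [79. 77. 73.]
cap [295. 280.] 1303 623.9 81.2 r 18.1 103.3 [222. 216. 202.]
```

apply_moves:
  plan: [-0.5, 0, 0, -0.04, 0, -0.5, 0, 0, -0.08, 0, -0.5, 0, 0, -0.115, 0, -0.5, 0, 0, -0.115, 0, -0.5, 0, 0, -0.115, 0, 1, 0, 0, -0.115, 0, 1, 0, 0, -0.115, 0, 1, 0, 0, -0.115, 0]

```text
clock: 23.95
position: [607.6, 17.1, 78.2]
ee_rot: [-0.704, 0.71, -0.001, 0.002]
contact_force: [-0.9, -0.1, 3.9]
gripper_width: 34.4
```

apply_moves:
  plan: [1, 0, 0, 0, 0, 1, 0, 0, 0, 0, 1, 0, 0, 0, 0, 1, 0, 0, 0.03, 0, 1, 0, 0, 0.07, 0, 1, 0, 0, 0.11, 0, 1, -0.005, -0.03, 0.14, 0, 1, -0.01, -0.07, 0.14, 0]

```text
clock: 24.62
position: [600.5, -51.4, 224.3]
ee_rot: [-0.706, 0.708, -0.006, 0.007]
contact_force: [1.0, -0.7, -0.5]
gripper_width: 34.4
```

apply_moves:
  plan: [1, -0.005, -0.04, 0, 0, 1, -0.01, -0.08, 0, 0, 1, -0.014, -0.12, 0, 0, 1, -0.018, -0.16, 0, 0, 1, -0.022, -0.2, 0, 0, 1, -0.027, -0.235, 0, 0, 1, -0.0275, -0.244, -0.01, 0, 1, -0.0275, -0.244, -0.03, 0]

```text
clock: 25.28
position: [569.5, -300.6, 187.9]
ee_rot: [-0.703, 0.711, -0.004, 0.002]
contact_force: [0.8, 0.0, -1.2]
gripper_width: 34.0
```

apply_moves:
  plan: [1, 0, 0, -0.02, 0, 1, 0, 0, -0.03, 0, 1, 0, 0, -0.03, 0, 1, 0, 0, -0.03, 0, 1, 0, 0, -0.03, 0]

```text
clock: 25.7
position: [569.6, -296.9, 156.5]
ee_rot: [-0.705, 0.71, -0.001, 0.0]
contact_force: [-0.0, 0.2, -0.3]
gripper_width: 34.1
```

```bash
python3 - <<'E'
from h import *
s=st(); i=save('wrist','wrist22.png');T=wristT(s,i)
z=int(s['position'][2])
held(s,world(i,T),i['color'],z-80,z,20);wells(i,T);caps(i,T,108,126)
E
```

```text
t 25.7 pos [ 569.6 -296.9  156.5] yang 179.6 tilt 0.2 F [-0.   0.2 -0.3] tq [-0.01  0.02  0.04] w 34.1 q1,6 [-0.23  0.22]
76 253 xmid 568.4 w 30.7 ymin -312.9
96 455 xmid 569.1 w 31.3 ymin -312.7
116 608 xmid 569.4 w 31.3 ymin -312.6
136 755 xmid 571.5 w 34.1 ymin -312.4
top z 59.5 rect ((531.679931640625, -325.0956115722656), (144.60472106933594, 140.48582458496094), 87.40541076660156)
well [403. 206.] enc 501.7 -294.5 18.6 fit [ 501.8 -294.5] 17.9
well [329. 126.] enc 560.5 -357.0 24.5 fit [ 560.2 -356.9] 23.7
cap [330. 127.] 3190 562.5 -362.1 r 17.9 118.5 [137. 132. 121.]
cap [442. 130.] 3439 498.5 -359.4 r 18.0 118.4 [147. 142. 131.]
cap [319. 216.] 475 569.3 -300.0 r 15.5 117.7 [122. 115. 107.]
```

View pics/wrist22.png

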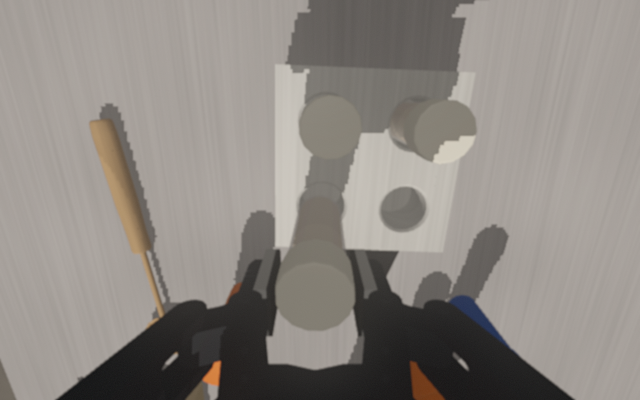

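apply_moves:
  plan: [1, -0.0022, 0, -0.01, 0, 1, -0.0022, 0, -0.015, 0, 1, -0.0022, 0, -0.015, 0, 1, -0.0022, 0, -0.015, 0, 1, -0.0022, 0, -0.015, 0]

```text
clock: 26.17
position: [566.4, -297.0, 139.9]
ee_rot: [-0.704, 0.71, -0.0, -0.0]
contact_force: [-0.3, 0.2, -1.1]
gripper_width: 34.6
```

```bash
python3 - <<'E'
from h import *
s=st(); i=save('wrist','wrist23.png');T=wristT(s,i)
z=int(s['position'][2])
held(s,world(i,T),i['color'],z-75,z,20);wells(i,T)
E
```

```text
t 26.17 pos [ 566.4 -297.   139.9] yang 179.5 tilt 0.0 F [-0.3  0.2 -1.1] tq [-0.06  0.   -0.04] w 34.6 q1,6 [-0.23  0.22]
64 340 xmid 565.2 w 31.1 ymin -312.8
84 494 xmid 565.8 w 31.2 ymin -312.9
104 649 xmid 566.3 w 31.1 ymin -312.8
124 664 xmid 568.0 w 45.9 ymin -314.1
top z 59.5 rect ((531.7928466796875, -325.16864013671875), (144.44552612304688, 140.7122344970703), 87.47148132324219)
well [404. 214.] enc 501.6 -294.4 18.6 fit [ 501.8 -294.6] 17.9
well [324. 129.] enc 561.0 -356.2 24.9 fit [ 560.8 -356.1] 24.2
```

Bottom at (565, -297): lined up. Insert.

apply_moves:
  plan: [1, 0.0005, 0, -0.012, 0, 1, 0.0005, 0, -0.024, 0, 1, 0.0005, 0, -0.034, 0, 1, 0, 0, -0.044, 0, 1, 0, 0, -0.051, 0, 1, 0, 0, -0.051, 0]

```text
clock: 26.72
position: [564.4, -297.9, 92.3]
ee_rot: [-0.705, 0.709, 0.001, -0.003]
contact_force: [-9.2, 2.1, 19.4]
gripper_width: 34.5
```

apply_moves:
  plan: [-0.2, 0, 0, 0, 0, -0.2, 0, 0, 0, 0, -0.2, 0, 0, 0, 0]

```text
clock: 26.97
position: [566.3, -297.0, 88.5]
ee_rot: [-0.704, 0.71, -0.0, 0.0]
contact_force: [-0.8, -0.0, -0.8]
gripper_width: 51.4
```

```bash
python3 - <<'E'
from h import *
s=st(); i=save('wrist','wrist24.png');T=wristT(s,i)
caps(i,T,108,130)
E
```

```text
t 26.97 pos [ 566.3 -297.    88.5] yang 179.5 tilt 0.0 F [-0.8 -0.  -0.8] tq [-0.    0.02 -0.02] w 51.4 q1,6 [-0.23  0.22]
cap [329. 144.] 7714 562.3 -361.8 r 17.9 118.5 [139. 134. 123.]
cap [504. 149.] 8602 498.2 -359.2 r 18.4 118.4 [136. 131. 120.]
cap [320. 296.] 5513 565.6 -296.8 r 18.2 118.4 [137. 132. 121.]
cap [241. 282.] 457 598.5 -307.2 r 4.7 121.5 [101.  98.  93.]
cap [389. 282.] 430 537.2 -307.2 r 4.4 121.3 [99. 96. 91.]
```

apply_moves:
  plan: [-0.2, 0, 0, 0.04, 0, -0.3, 0, 0, 0.08, 0, -0.4, 0, 0, 0.12, 0, -0.5, 0.005, 0.04, 0.12, 0, -0.5, 0.01, 0.08, 0.12, 0, -0.5, 0.015, 0.12, 0.12, 0, -0.5, 0.02, 0.155, 0.12, 0, -0.5, 0.025, 0.19, 0.12, 0]

```text
clock: 27.68
position: [591.3, -105.1, 208.5]
ee_rot: [-0.704, 0.71, 0.0, -0.0]
contact_force: [0.5, -0.4, 0.4]
gripper_width: 63.8
```

apply_moves:
  plan: [-0.5, 0.005, 0.037, -0.01, 0, -0.5, 0.01, 0.075, -0.02, 0, -0.5, 0.015, 0.11, -0.02, 0, -0.5, 0.022, 0.15, -0.02, 0, -0.5, 0.0325, 0.188, -0.02, 0, -0.5, 0.0325, 0.188, -0.02, 0, -0.5, 0.0325, 0.188, -0.02, 0, -0.5, 0.0325, 0.188, -0.02, 0]

```text
clock: 28.35
position: [623.5, 81.3, 188.1]
ee_rot: [-0.704, 0.71, 0.0, -0.001]
contact_force: [-0.9, -0.8, -0.1]
gripper_width: 63.9
```

```bash
python3 - <<'E'
from h import *
s=st(); i=save('wrist','wrist25.png');T=wristT(s,i)
caps(i,T,99,112)
E
```

```text
t 28.35 pos [623.5  81.3 188.1] yang 179.6 tilt 0.1 F [-0.9 -0.8 -0.1] tq [0.01 0.01 0.  ] w 63.9 q1,6 [ 0.39 -0.39]
cap [316. 208.] 1614 624.0 81.3 r 18.0 103.4 [215. 209. 196.]
```

apply_moves:
  plan: [-0.5, 0.0005, 0, -0.04, 0, -0.5, 0.0005, 0, -0.08, 0, -0.5, 0.0005, 0, -0.114, 0, -0.5, 0.0005, 0, -0.114, 0, -0.5, 0.0005, 0, -0.114, 0, 1, 0.0005, 0, -0.114, 0, 1, 0.0005, 0, -0.114, 0, 1, 0.0005, 0, -0.114, 0]

```text
clock: 29.07
position: [625.9, 81.2, 78.3]
ee_rot: [-0.704, 0.71, -0.001, 0.002]
contact_force: [-1.1, -0.5, 4.1]
gripper_width: 34.3
```

apply_moves:
  plan: [1, 0, 0, 0, 0, 1, 0, 0, 0, 0, 1, 0, 0, 0, 0, 1, 0, 0, 0.03, 0, 1, 0, 0, 0.07, 0, 1, 0, 0, 0.11, 0, 1, -0.01, -0.03, 0.14, 0, 1, -0.02, -0.065, 0.14, 0]

```text
clock: 29.73
position: [608.6, 17.8, 223.7]
ee_rot: [-0.706, 0.708, -0.005, 0.007]
contact_force: [0.6, -1.2, -0.3]
gripper_width: 34.3
```

apply_moves:
  plan: [1, -0.012, -0.037, 0, 0, 1, -0.024, -0.074, 0, 0, 1, -0.036, -0.111, 0, 0, 1, -0.048, -0.148, 0, 0, 1, -0.06, -0.185, 0, 0, 1, -0.072, -0.222, 0, 0, 1, -0.085, -0.26, 0, 0, 1, -0.1, -0.295, 0, 0]

```text
clock: 30.4
position: [503.8, -280.7, 216.0]
ee_rot: [-0.704, 0.71, -0.001, 0.001]
contact_force: [-0.1, -0.7, -0.0]
gripper_width: 34.7
```

apply_moves:
  plan: [1, -0.0012, -0.0162, -0.01, 0, 1, -0.0012, -0.0162, -0.03, 0, 1, -0.0012, -0.0162, -0.06, 0, 1, -0.0012, -0.0162, -0.06, 0, 1, -0.0012, -0.0162, -0.06, 0, 1, -0.0012, -0.0162, -0.06, 0]

```text
clock: 30.9
position: [504.2, -295.4, 156.7]
ee_rot: [-0.705, 0.71, -0.001, 0.0]
contact_force: [0.0, -0.0, -1.4]
gripper_width: 34.4
```

```bash
python3 - <<'E'
from h import *
s=st(); i=save('wrist','wrist26.png');T=wristT(s,i)
z=int(s['position'][2])
held(s,world(i,T),i['color'],z-80,z,20);wells(i,T);caps(i,T,108,126)
E
```

```text
t 30.9 pos [ 504.2 -295.4  156.7] yang 179.6 tilt 0.2 F [ 0.  -0.  -1.4] tq [-0.01 -0.04  0.06] w 34.4 q1,6 [-0.25  0.24]
76 249 xmid 502.8 w 31.1 ymin -311.2
96 460 xmid 503.4 w 31.3 ymin -311.4
116 596 xmid 504.0 w 31.5 ymin -311.5
136 754 xmid 504.7 w 30.9 ymin -311.5
top z 59.5 rect ((532.1270751953125, -325.20025634765625), (144.28578186035156, 140.79025268554688), 87.40473937988281)
well [328. 129.] enc 496.1 -353.7 24.3 fit [ 496.2 -353.6] 23.6
cap [214. 124.] 3387 562.2 -362.0 r 18.0 118.4 [198. 192. 178.]
cap [328. 129.] 3158 498.2 -359.2 r 17.9 118.5 [132. 127. 117.]
cap [221. 230.] 2613 564.9 -297.0 r 18.1 118.3 [195. 189. 176.]
cap [319. 216.] 472 503.7 -299.0 r 15.5 117.6 [118. 112. 104.]
```

View pics/wrist26.png

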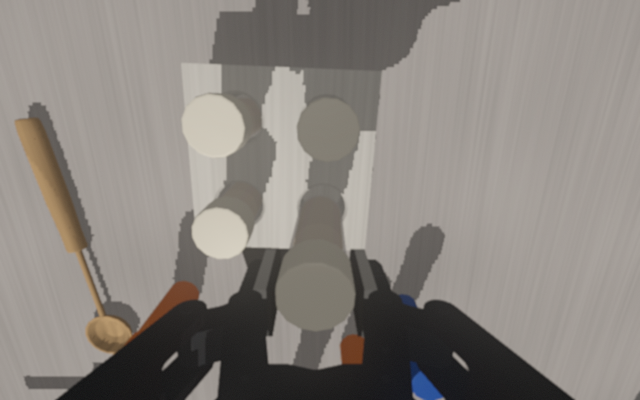

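apply_moves:
  plan: [1, -0.0014, 0.001, -0.01, 0, 1, -0.0014, 0.001, -0.015, 0, 1, -0.0014, 0.001, -0.015, 0, 1, -0.0014, 0.001, -0.015, 0, 1, -0.0014, 0.001, -0.015, 0]

```text
clock: 31.37
position: [501.9, -294.2, 140.0]
ee_rot: [-0.704, 0.71, -0.0, -0.0]
contact_force: [-0.0, -0.0, -1.3]
gripper_width: 34.2
```

```bash
python3 - <<'E'
from h import *
s=st(); i=save('wrist','wrist27.png');T=wristT(s,i)
z=int(s['position'][2])
held(s,world(i,T),i['color'],z-75,z,20)
E
```

```text
t 31.37 pos [ 501.9 -294.2  140. ] yang 179.5 tilt 0.0 F [-0.  -0.  -1.3] tq [-0.02 -0.01 -0.04] w 34.2 q1,6 [-0.25  0.24]
65 357 xmid 500.5 w 31.3 ymin -309.9
85 490 xmid 501.2 w 31.4 ymin -310.1
105 656 xmid 502.0 w 31.3 ymin -310.1
125 708 xmid 503.8 w 47.2 ymin -311.8
```

apply_moves:
  plan: [1, 0.0005, 0, -0.012, 0, 1, 0.0005, 0, -0.024, 0, 1, 0.0005, 0, -0.034, 0, 1, 0, 0, -0.044, 0, 1, 0, 0, -0.051, 0, 1, 0, 0, -0.051, 0]

```text
clock: 31.92
position: [500.1, -295.2, 92.4]
ee_rot: [-0.705, 0.709, 0.001, -0.003]
contact_force: [-8.7, 1.7, 20.9]
gripper_width: 34.4
```

apply_moves:
  plan: [-0.2, 0, 0, 0, 0, -0.2, 0, 0, 0, 0, -0.2, 0, 0, 0, 0, -0.2, 0, 0, 0.04, 0, -0.2, 0, 0, 0.08, 0, -0.2, 0, 0, 0.12, 0, -0.2, 0, 0.02, 0.16, 0, -0.2, 0, 0.05, 0.16, 0]

```text
clock: 32.58
position: [505.5, -246.9, 256.7]
ee_rot: [-0.703, 0.711, -0.007, 0.003]
contact_force: [1.8, 0.2, 1.0]
gripper_width: 51.4
```

```bash
python3 - <<'E'
from h import *
s=st(); i=save('wrist','wrist28.png');T=wristT(s,i)
caps(i,T,99,130)
i=save('top','top6.png')
E
```

```text
t 32.58 pos [ 505.5 -246.9  256.7] yang 179.4 tilt 0.9 F [1.8 0.2 1. ] tq [ 0.04 -0.23 -0.06] w 51.4 q1,6 [-0.16  0.15]
cap [249.  55.] 1744 562.2 -361.9 r 17.8 118.4 [203. 197. 184.]
cap [326.  57.] 1642 498.1 -359.2 r 18.0 118.4 [177. 172. 160.]
cap [252. 135.] 1395 565.1 -297.1 r 17.9 118.4 [201. 195. 181.]
cap [323. 137.] 1320 501.5 -294.4 r 18.0 118.5 [205. 199. 186.]
cap [183. 254.] 595 648.9 -175.2 r 17.5 103.4 [209. 130.  75.]
cap [347. 312.] 117 470.5 -101.8 r 13.1 103.2 [207. 130.  76.]
cap [298. 347.] 291 529.5 -51.8 r 16.5 103.3 [ 77. 107. 166.]
```

View pics/wrist28.png

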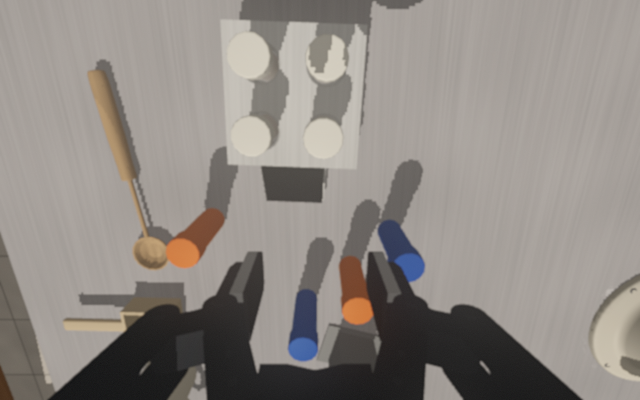

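View pics/top6.png

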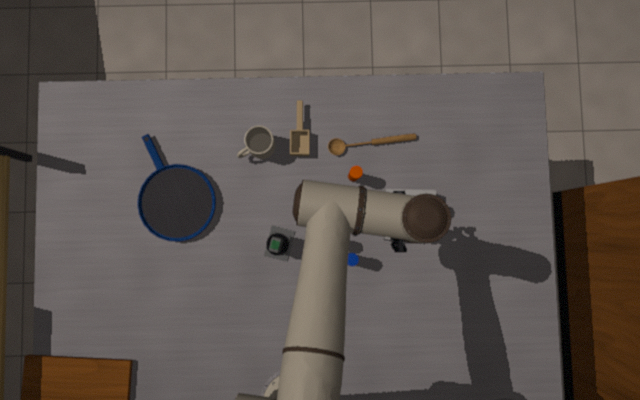

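apply_moves:
  plan: [-0.6, 0, 0.03, 0, -7, -0.6, 0, 0.06, 0, -14, -0.6, 0, 0.09, 0, -21, -0.6, 0, 0.12, 0, -28, -0.6, 0, 0.12, 0, -35, -0.6, 0, 0.12, 0, -42, -0.6, 0, 0.12, 0, -49, -0.6, 0, 0.12, 0, -56]

```text
clock: 33.35
position: [501.6, -124.1, 247.7]
ee_rot: [-0.286, 0.958, 0.0, -0.001]
contact_force: [0.1, 1.0, 0.6]
gripper_width: 68.4
```

apply_moves:
  plan: [-0.6, -0.01, 0.03, 0, -7, -0.6, -0.02, 0.06, 0, -14, -0.6, -0.03, 0.09, 0, -21, -0.6, -0.045, 0.12, 0, -28, -0.6, -0.045, 0.14, 0, -35, -0.6, -0.045, 0.16, 0, -42, -0.6, -0.045, 0.171, 0, -49, -0.6, -0.045, 0.171, 0, -49]

```text
clock: 34.02
position: [456.7, 48.3, 248.0]
ee_rot: [0.135, 0.991, -0.0, -0.0]
contact_force: [-0.5, 0.3, 0.1]
gripper_width: 68.5
```

```bash
python3 - <<'E'
from h import *
s=st(); i=save('wrist','wrist29.png'); T=wristT(s,i)
W=world(i,T); H=W[...,2]
m=(H>160)&(H<180)&(np.hypot(W[...,0]-456,W[...,1]-44)<50)
p=W[m]; print(len(p),p.mean(0),cv2.minAreaRect(p[:,:2].astype(np.float32)))
i=save('top','top7.png'); wells(i)
E
```

```text
t 34.02 pos [456.7  48.3 248. ] yang 74.5 tilt 0.1 F [-0.5  0.3  0.1] tq [-0.01 -0.05 -0.  ] w 68.5 q1,6 [ 0.46 -2.3 ]
1665 [454.36146061  44.2932129  169.50662553] ((456.09112548828125, 43.77576446533203), (25.926456451416016, 37.00762176513672), 74.4986343383789)
top z 59.7 rect ((528.790283203125, -317.8611755371094), (153.93511962890625, 140.31143188476562), 87.3209457397461)
well [423. 226.] enc 494.5 -362.8 27.4 fit [ 494.6 -363.2] 23.7
well [399. 226.] enc 498.5 -295.2 27.9 fit [ 497.6 -296.4] 23.4
well [424. 202.] enc 562.0 -366.1 27.4 fit [ 561.4 -366.5] 23.7
well [400. 202.] enc 563.4 -298.8 27.1 fit [ 564.3 -298.6] 23.3
```

View pics/wrist29.png

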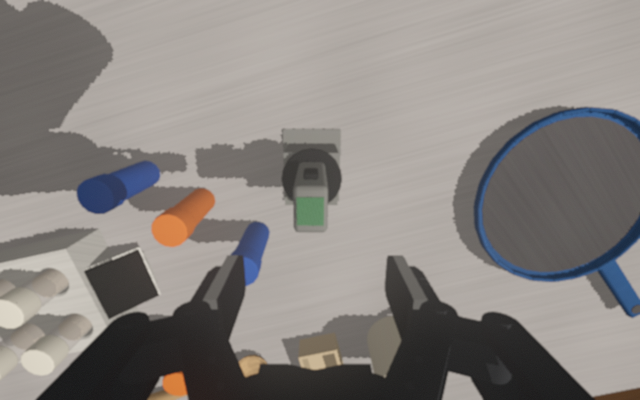

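apply_moves:
  plan: [-0.6, -0.0005, -0.0045, 0, 0, -0.6, -0.0005, -0.0045, -0.04, 0, -0.6, -0.0005, -0.0045, -0.08, 0, -0.6, -0.0005, -0.0045, -0.11, 0, -0.6, -0.0005, -0.0045, -0.127, 0, -0.6, -0.0005, -0.0045, -0.127, 0, 1, -0.0005, -0.0045, -0.127, 0, 1, -0.0005, -0.0045, -0.127, 0]

```text
clock: 34.78
position: [457.4, 42.1, 123.1]
ee_rot: [0.135, 0.991, 0.0, 0.001]
contact_force: [-0.2, 0.0, 0.8]
gripper_width: 45.1
```

apply_moves:
  plan: [1, 0, 0, 0, 0, 1, 0, 0, 0, 0, 1, 0, 0, 0, 0, 1, 0, 0, 0, 0, 1, 0, 0, 0.018, 0, 1, 0, 0, 0.036, 0, 1, 0, 0, 0.036, 0, 1, 0, 0, 0.036, 0]

```text
clock: 35.45
position: [456.0, 42.5, 158.1]
ee_rot: [0.135, 0.991, 0.001, 0.0]
contact_force: [0.1, 1.0, -2.3]
gripper_width: 25.3
```

```bash
python3 - <<'E'
from h import *
s=st()
E
```

```text
t 35.45 pos [456.   42.5 158.1] yang 74.5 tilt 0.1 F [ 0.1  1.  -2.3] tq [-0.02  0.02  0.03] w 25.3 q1,6 [ 0.45 -2.29]
```

apply_moves:
  plan: [1, 0.005, -0.0013, 0, 0, 1, 0.01, -0.0027, 0, 0, 1, 0.014, -0.004, 0.001, 0, 1, 0.018, -0.005, 0.001, 0, 1, 0.023, -0.0064, 0.0015, 0, 1, 0.023, -0.0064, 0.0015, 0]

```text
clock: 35.95
position: [476.7, 35.4, 157.0]
ee_rot: [0.136, 0.991, -0.001, -0.004]
contact_force: [-5.0, 2.9, -2.0]
gripper_width: 25.4
```

```bash
python3 - <<'E'
from h import *
s=st(); i=save('scene','scene7.png')
cr=i['color'][60:230,180:400]; cv2.imwrite('pics/c7.png',cv2.cvtColor(cv2.resize(cr,None,fx=3.4,fy=3.4,interpolation=cv2.INTER_CUBIC),cv2.COLOR_RGB2BGR))
E
```

```text
t 35.95 pos [476.7  35.4 157. ] yang 74.4 tilt 0.5 F [-5.   2.9 -2. ] tq [ 1.02  1.8  -0.04] w 25.4 q1,6 [ 0.41 -2.25]
```

View pics/c7.png

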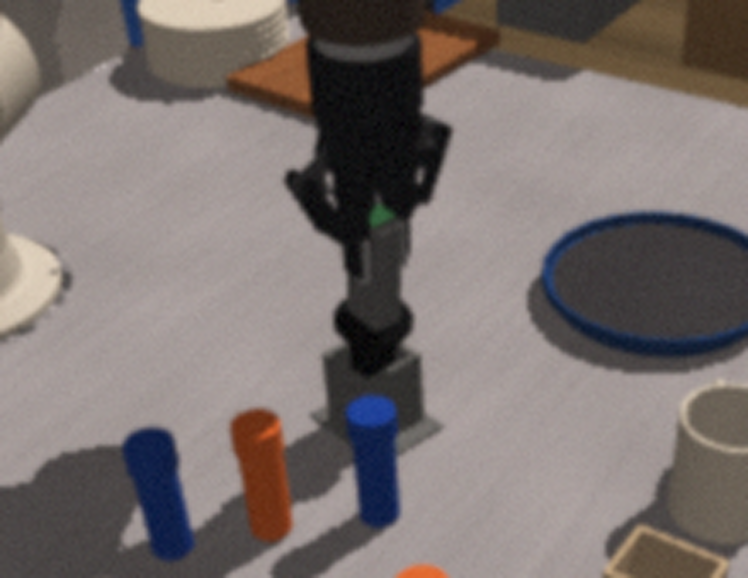

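apply_moves:
  plan: [1, 0.006, -0.0017, 0, 0, 1, 0.012, -0.0033, 0, 0, 1, 0.018, -0.005, -0.0015, 0, 1, 0.024, -0.0066, -0.003, 0, 1, 0.03, -0.0083, -0.005, 0, 1, 0.036, -0.01, -0.007, 0, 1, 0.0435, -0.012, -0.0105, 0, 1, 0.0435, -0.012, -0.0105, 0]

```text
clock: 36.67
position: [523.1, 23.1, 148.0]
ee_rot: [0.135, 0.991, -0.001, -0.001]
contact_force: [-3.3, -0.8, 2.2]
gripper_width: 25.1
```

```bash
python3 - <<'E'
from h import *
s=st(); i=save('scene','scene8.png')
cr=i['color'][60:230,180:400]; cv2.imwrite('pics/c8.png',cv2.cvtColor(cv2.resize(cr,None,fx=3.4,fy=3.4,interpolation=cv2.INTER_CUBIC),cv2.COLOR_RGB2BGR))
E
```

```text
t 36.67 pos [523.1  23.1 148. ] yang 74.5 tilt 0.2 F [-3.3 -0.8  2.2] tq [-0.25  1.23  0.06] w 25.1 q1,6 [ 0.35 -2.2 ]
```

View pics/c8.png

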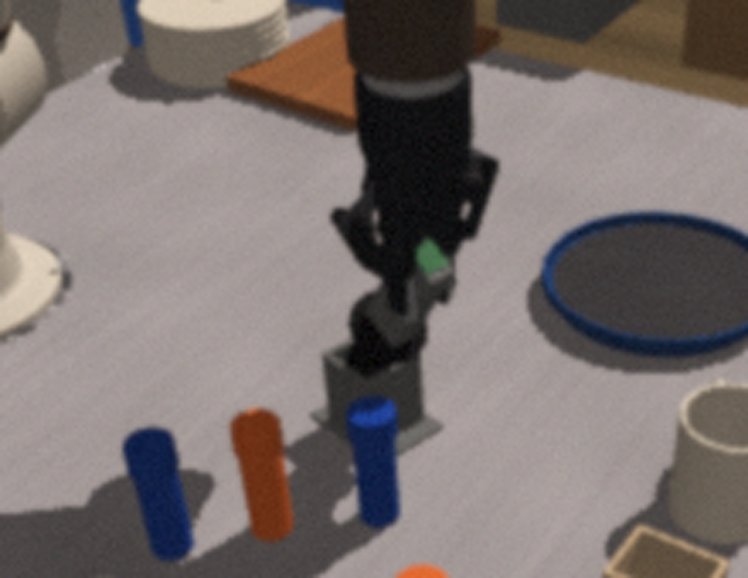

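apply_moves:
  plan: [1, 0, 0, 0.02, 0, 1, 0, 0, 0.05, 0, 1, 0, 0, 0.09, 0, 1, 0, 0, 0.13, 0, 1, 0, 0, 0.13, 0, 1, 0, 0, 0.13, 0, 1, 0, 0, 0.13, 0]

```text
clock: 37.3
position: [522.8, 24.2, 278.2]
ee_rot: [0.135, 0.991, 0.001, 0.0]
contact_force: [0.3, -0.1, -2.3]
gripper_width: 25.4
```

```bash
python3 - <<'E'
from h import *
s=st(); i=save('scene','scene9.png')
W=world(i); H=W[...,2]; P=s['position']
cr=i['color'][40:210,200:420]; cv2.imwrite('pics/c9.png',cv2.cvtColor(cv2.resize(cr,None,fx=3.4,fy=3.4,interpolation=cv2.INTER_CUBIC),cv2.COLOR_RGB2BGR))
i=save('wrist','wrist30.png')
E
```

```text
t 37.3 pos [522.8  24.2 278.2] yang 74.5 tilt 0.1 F [ 0.3 -0.1 -2.3] tq [-0.09  0.02 -0.01] w 25.4 q1,6 [ 0.36 -2.2 ]
```

View pics/c9.png

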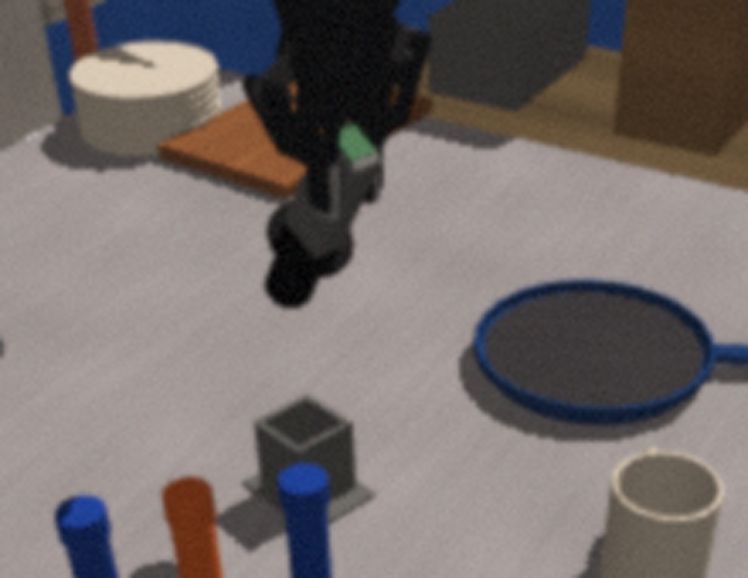

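View pics/wrist30.png

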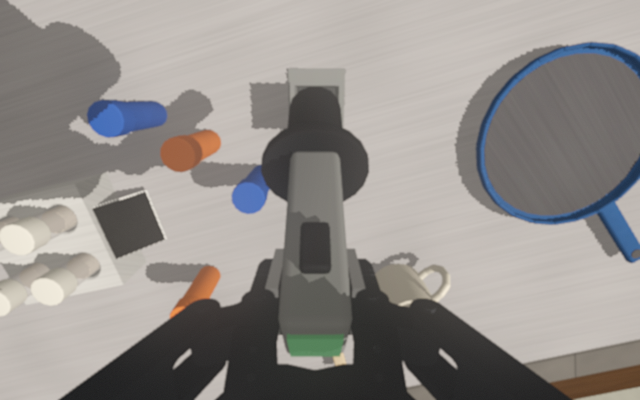

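```bash
cat >> h.py <<'E'
def pose_th(s,i,rows=(165,212),cols=(302,338)):
    """thermometer tilt from handle face plane and nose axis"""
    T=wristT(s,i); W=world(i,T)
    p=W[rows[0]:rows[1],cols[0]:cols[1]].reshape(-1,3); z=i['range_z'][rows[0]:rows[1],cols[0]:cols[1]].ravel(); p=p[(z>0)]
    for _ in range(4):
        c=p.mean(0); n=np.linalg.svd(p-c)[2][2]; d=abs((p-c)@n); p=p[d<max(1.0,2*d.std())]
    n*=np.sign(n[2]); 
    print('face n',n.round(3),'elev',np.degrees(np.arcsin(n[2])).round(1),'az',np.degrees(np.arctan2(n[1],n[0])).round(1),len(p),'rms',d.std().round(2),'c',c.round(1))
    # axis up = perpendicular to n in vertical plane containing n
    h=np.array([n[0],n[1],0]);h/=np.linalg.norm(h); th=np.arcsin(n[2])
    ax=np.array([0,0,np.cos(th)])-h*np.sin(th)
    # handle centre axis point: face centre - 19*n  ; axis line
    q=c-19*n
    return ax,q,W
E
python3 - <<'E'
from h import *
s=arm.read_state(); i=dict(np.load('pics/wrist30.npz'))
ax,q,W=pose_th(s,i); print(ax,q)
for r,c in [((100,130),(305,325)),((150,160),(305,330))]:
    pose_th(s,i,r,c)
H=W[...,2]
# collect all points in thermometer within frame coordinates
d=W-q; t=d@ax; rad=np.linalg.norm(d-t[...,None]*ax,axis=-1)
m=(rad<36)&(t<40)&(t>-150)&(i['range_z']>0)
print('t range',np.percentile(t[m],[0,1,5,50]))
for lo in range(-140,20,8):
    mm=m&(t>lo)&(t<lo+8); 
    if mm.sum()>5: print(lo,mm.sum(),rad[mm].max().round(1),rad[mm].min().round(1))
E
```

```text
face n [-0.825  0.242  0.51 ] elev 30.7 az 163.7 1629 rms 0.25 c [485.3  35.6 277.3]
[ 0.48976978 -0.14357719  0.85994835] [500.98213559  31.02122193 267.62518501]
face n [-0.948  0.256  0.188] elev 10.8 az 164.9 229 rms 0.3 c [456.3  41.2 238.6]
face n [-0.911  0.249  0.329] elev 19.2 az 164.7 247 rms 0.24 c [473.6  37.7 257. ]
t range [-94.9032291  -89.53741789 -76.6031799  -16.37166268]
-100 38 20.1 14.7
-92 329 21.0 14.8
-84 344 20.9 14.8
-76 372 20.9 14.9
-68 380 20.7 15.1
-60 208 20.3 16.0
-44 9 31.3 28.6
-36 4146 33.4 12.6
-28 752 32.7 13.0
-20 556 23.5 18.1
-12 600 23.2 17.7
-4 671 23.7 17.3
4 763 23.4 17.7
12 880 23.3 14.1
```

```bash
cat >> h.py <<'E'
def fit_th(s,i,guess_ax=None,q=None,verbose=1):
    from scipy.optimize import least_squares
    ax,q0,W=pose_th(s,i)
    d=W-q0; t=d@ax; rad=np.linalg.norm(d-t[...,None]*ax,axis=-1); ok=i['range_z']>0
    dark=i['color'].sum(-1)<230
    nose=W[ok&(rad<24)&(t<-52)&(t>-110)&dark]
    coll=W[ok&(rad>22)&(rad<30)&(t<-20)&(t>-40)]
    for _ in range(4):
        c=coll.mean(0); n=np.linalg.svd(coll-c)[2][2]; dd=abs((coll-c)@n); coll=coll[dd<max(0.8,2*dd.std())]
    n*=np.sign(n[2]); print('collar normal',n.round(3),'tilt',np.degrees(np.arccos(n[2])).round(1),len(coll))
    def axd(a): return np.array([np.sin(a[0])*np.cos(a[1]),np.sin(a[0])*np.sin(a[1]),np.cos(a[0])])
    a0=[np.arccos(ax[2]),np.arctan2(ax[1],ax[0])]
    if len(nose)>40:
        f=lambda v:(lambda A,dd:np.linalg.norm(dd-np.outer(dd@A,A),axis=1)-18)(axd(v),nose-(q0+np.r_[v[2:4],0]))
        r=least_squares(f,[*a0,0,0],loss='soft_l1'); A=axd(r.x); qq=q0+np.r_[r.x[2:4],0]
        print('nose cyl tilt',np.degrees(r.x[0]).round(1),'az',np.degrees(r.x[1]).round(1),'cost',(2*r.cost/len(nose))**.5,len(nose))
        tn=(nose-qq)@A; print('nose t range',np.percentile(tn,[0.5,2,98]).round(1)); 
    # tip: collar top (66 from tip) along axis
    A=ax; tc=((c-q0)@A); tip=q0+A*(tc-66); print('tip (face axis+collar)',tip.round(1),'rel TCP',(tip-s['position']).round(1))
    return ax,tip
E
python3 - <<'E'
from h import *
s=arm.read_state(); i=dict(np.load('pics/wrist30.npz'))
fit_th(s,i)
E
```

```text
face n [-0.825  0.242  0.51 ] elev 30.7 az 163.7 1629 rms 0.25 c [485.3  35.6 277.3]
collar normal [ 0.495 -0.131  0.859] tilt 30.8 2000
nose cyl tilt 30.7 az -15.2 cost 0.31665196198686885 1525
nose t range [-91.2 -90.4 -55.4]
tip (face axis+collar) [454.6  44.6 186.2] rel TCP [-67.6  20.7 -90.8]
```

apply_moves:
  plan: [1, 0, 0, -0.04, 0, 1, 0, 0, -0.08, 0, 1, 0, 0, -0.11, 0, 1, 0, 0, -0.13, 0, 1, 0.003, -0.001, -0.131, 0, 1, 0.006, -0.0017, -0.133, 0, 1, 0.009, -0.0025, -0.1345, 0, 1, 0.009, -0.0025, -0.1345, 0]

```text
clock: 38.07
position: [528.3, 20.5, 142.8]
ee_rot: [0.135, 0.991, -0.002, -0.005]
contact_force: [-6.6, 0.9, -1.9]
gripper_width: 25.3
```

apply_moves:
  plan: [1, 0, 0, 0, 0, 1, 0, 0, 0.02, 0, 1, 0, 0, 0.05, 0, 1, 0, 0, 0.09, 0, 1, 0, 0, 0.135, 0, 1, 0, 0, 0.135, 0, 1, 0, 0, 0.135, 0, 1, 0, 0, 0.135, 0]

```text
clock: 38.73
position: [531.7, 21.4, 279.6]
ee_rot: [0.135, 0.991, 0.0, 0.0]
contact_force: [-0.5, 0.7, -1.5]
gripper_width: 25.1
```

```bash
python3 - <<'E'
from h import *
s=st(); i=save('wrist','wrist31.png')
fit_th(s,i)
E
```

```text
t 38.73 pos [531.7  21.4 279.6] yang 74.5 tilt 0.1 F [-0.5  0.7 -1.5] tq [-0.05 -0.03 -0.01] w 25.1 q1,6 [ 0.35 -2.19]
face n [-0.797  0.233  0.557] elev 33.9 az 163.7 1609 rms 0.25 c [493.9  33.4 283. ]
collar normal [ 0.54  -0.146  0.829] tilt 34.0 2073
nose cyl tilt 33.9 az -15.6 cost 0.33076307767072527 1839
nose t range [-93.  -91.8 -55. ]
tip (face axis+collar) [457.8  43.9 192.9] rel TCP [-73.9  22.5 -86.6]
```

apply_moves:
  plan: [1, 0.001, -0.01, 0.01, 6.8, 1, 0.002, -0.02, 0.01, 13.6, 1, 0.003, -0.03, 0.01, 20.4, 1, 0.004, -0.04, 0.01, 27.2, 1, 0.005, -0.05, 0.01, 34, 1, 0.006, -0.06, 0.01, 40.8, 1, 0.008, -0.07, 0.01, 47.6, 1, 0.01, -0.08, 0.01, 54.4]

```text
clock: 39.45
position: [541.0, -59.2, 287.1]
ee_rot: [-0.336, 0.942, 0.0, -0.002]
contact_force: [0.4, -0.5, -2.1]
gripper_width: 25.4
```

apply_moves:
  plan: [1, 0, 0, 0, 7, 1, 0, 0, 0, 14, 1, 0, 0, 0, 21, 1, 0, 0, 0, 28, 1, 0, 0, 0, 35, 1, 0, 0, 0, 42, 1, 0, 0, 0, 48.6, 1, 0, 0, 0, 48.6]

```text
clock: 40.12
position: [541.0, -58.6, 287.2]
ee_rot: [-0.692, 0.722, 0.001, -0.002]
contact_force: [0.3, -0.4, -2.0]
gripper_width: 25.6
```

apply_moves:
  plan: [1, 0, 0, 0, 0, 1, 0, 0, 0, 0, 1, 0, 0, 0, 0]

```text
clock: 40.37
position: [541.5, -58.6, 288.7]
ee_rot: [-0.691, 0.723, 0.0, -0.001]
contact_force: [0.8, -0.5, -1.7]
gripper_width: 25.5
```

```bash
python3 - <<'E'
from h import *
s=st(); i=save('wrist','wrist32.png')
ax,tip=fit_th(s,i)
T=wristT(s,i);caps(i,T,108,130)
save('scene','scene10.png')
E
```

```text
t 40.37 pos [541.5 -58.6 288.7] yang 177.4 tilt 0.1 F [ 0.8 -0.5 -1.7] tq [0.05 0.   0.  ] w 25.5 q1,6 [ 0.19 -0.23]
face n [-0.047 -0.829  0.557] elev 33.9 az -93.2 1614 rms 0.25 c [ 539.1 -101.   292.1]
collar normal [0.022 0.56  0.828] tilt 34.1 2080
nose cyl tilt 34.0 az 87.5 cost 0.33560959246865474 1807
nose t range [-92.  -90.9 -54.8]
tip (face axis+collar) [ 537.  -138.5  202.1] rel TCP [ -4.5 -79.9 -86.6]
```

View pics/wrist32.png

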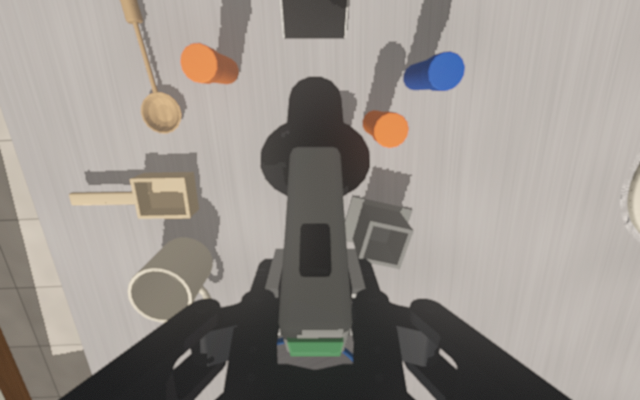

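apply_moves:
  plan: [1, 0, -0.02, 0, 0, 1, 0, -0.037, 0, 0, 1, 0, -0.037, 0, 0, 1, 0, -0.037, 0, 0, 1, 0, -0.037, 0, 0]

```text
clock: 40.88
position: [541.6, -95.4, 289.3]
ee_rot: [-0.691, 0.722, 0.0, 0.0]
contact_force: [1.3, 0.3, -2.6]
gripper_width: 25.7
```

```bash
cat >> h.py <<'E'
def plate(i,T=None):
    W=world(i,T); g=i['color'].astype(int).sum(-1)
    m=(W[...,0]>470)&(W[...,0]<600)&(W[...,1]>-300)&(W[...,1]<-150)&(W[...,2]>4)&(W[...,2]<75)&(g<240)
    # keep the plane: fit
    n_,l,s_,_=cv2.connectedComponentsWithStats(m.astype(np.uint8)); k=1+np.argmax(s_[1:,4]); m=l==k
    p=W[m]; q=p
    for _ in range(6):
        c=q.mean(0); n=np.linalg.svd(q-c)[2][2]; d=abs((p-c)@n); q=p[d<1.5]
    n*=np.sign(n[2]); 
    e1=np.cross([0,0,1],n);e1/=np.linalg.norm(e1); e2=np.cross(n,e1)
    uv=np.c_[(q-c)@e1,(q-c)@e2].astype(np.float32); r=cv2.minAreaRect(uv)
    cen=c+e1*r[0][0]+e2*r[0][1]
    print('plate n',n.round(3),'tilt',np.degrees(np.arccos(n[2])).round(1),'az',np.degrees(np.arctan2(n[1],n[0])).round(1),'mean',c.round(1),'rect',np.round(r[1],1),round(r[2],1),'cen',cen.round(1),len(q))
    return n,cen
E
python3 - <<'E'
from h import *
s=st(); i=save('wrist','wrist33.png'); T=wristT(s,i)
ax,tip=fit_th(s,i); n,c=plate(i,T); caps(i,T,108,130)
plate(dict(np.load('pics/scene9.npz'))); plate(save('scene','scene11.png'));plate(dict(np.load('pics/top7.npz')))
print('delta tip',c+100*n-tip)
E
```

```text
t 40.88 pos [541.6 -95.4 289.3] yang 177.5 tilt 0.0 F [ 1.3  0.3 -2.6] tq [ 0.1  -0.06  0.  ] w 25.7 q1,6 [ 0.12 -0.16]
face n [-0.046 -0.831  0.555] elev 33.7 az -93.2 1609 rms 0.25 c [ 539.2 -137.8  292.6]
collar normal [0.021 0.56  0.828] tilt 34.1 2065
nose cyl tilt 34.0 az 88.0 cost 0.33827051183561496 1802
nose t range [-92.  -90.8 -54.8]
tip (face axis+collar) [ 537.2 -175.   202.5] rel TCP [ -4.5 -79.7 -86.8]
plate n [0.026 0.573 0.819] tilt 35.0 az 87.4 mean [ 530.5 -227.4   36.2] rect [66.2 61. ] 0.4 cen [ 535.7 -230.6   38.2] 2229
plate n [0.026 0.574 0.819] tilt 35.0 az 87.4 mean [ 542.2 -225.3   37.5] rect [71.2 58.5] 0.5 cen [ 535.2 -227.1   39. ] 254
plate n [0.024 0.576 0.817] tilt 35.2 az 87.6 mean [ 542.1 -224.9   37.3] rect [70.1 59.3] 0.6 cen [ 535.6 -227.5   39.3] 247
plate n [0.033 0.565 0.825] tilt 34.4 az 86.7 mean [ 530.7 -227.8   38.8] rect [62.8 70.6] 88.1 cen [ 531.8 -227.3   38.4] 221
delta tip [  1.16121277   1.76158578 -82.35169415]
```

View pics/wrist33.png

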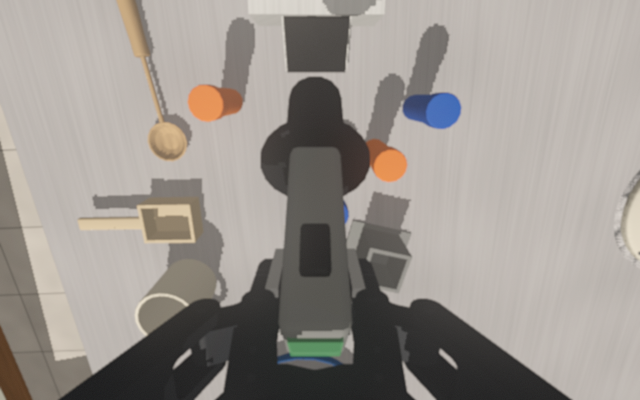

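apply_moves:
  plan: [1, 0.001, 0.0025, -0.03, 0, 1, 0.001, 0.0025, -0.055, 0, 1, 0.001, 0.0025, -0.075, 0, 1, 0.001, 0.0025, -0.082, 0, 1, 0.001, 0.0025, -0.082, 0, 1, 0.001, 0.0025, -0.082, 0, 1, 0.001, 0.0025, -0.082, 0]

```text
clock: 41.57
position: [543.9, -92.9, 209.1]
ee_rot: [-0.692, 0.722, -0.001, 0.001]
contact_force: [-0.3, -0.5, -1.8]
gripper_width: 25.4
```

```bash
python3 - <<'E'
from h import *
s=st(); i=save('wrist','wrist34.png'); T=wristT(s,i)
ax,tip=fit_th(s,i); n,c=plate(i,T)
i=save('scene','scene12.png'); n2,c2=plate(i)
for C,N in [(c,n),(c2,n2),(np.array([535.5,-228.5,39]),np.array([0.026,0.574,0.819]))]:
    L=(tip-C)@N; k=L/(ax@N); hit=tip-ax*k; print('dist',np.linalg.norm(tip-C).round(1),'off',np.linalg.norm(hit-C).round(1),(hit-C).round(1),'ang',np.degrees(np.arccos(ax@N)).round(1))
cr=i['color'][120:290,160:380]; cv2.imwrite('pics/c12.png',cv2.cvtColor(cv2.resize(cr,None,fx=3.4,fy=3.4,interpolation=cv2.INTER_CUBIC),cv2.COLOR_RGB2BGR))
E
```

```text
t 41.57 pos [543.9 -92.9 209.1] yang 177.6 tilt 0.2 F [-0.3 -0.5 -1.8] tq [ 0.04 -0.01  0.01] w 25.4 q1,6 [ 0.12 -0.17]
face n [-0.043 -0.829  0.558] elev 33.9 az -93.0 1616 rms 0.25 c [ 541.6 -135.4  212.5]
collar normal [0.016 0.561 0.828] tilt 34.1 2036
nose cyl tilt 34.0 az 88.0 cost 0.321449994585581 1789
nose t range [-91.7 -90.8 -55. ]
tip (face axis+collar) [ 539.6 -172.9  122.5] rel TCP [ -4.3 -79.9 -86.6]
plate n [0.025 0.575 0.818] tilt 35.1 az 87.5 mean [ 535.2 -229.4   37.5] rect [55.  67.9] 89.3 cen [ 535.8 -227.5   36.1] 4497
plate n [0.028 0.576 0.817] tilt 35.2 az 87.2 mean [ 542.  -225.4   37.6] rect [69.7 64.7] 1.6 cen [ 536.4 -229.7   40.8] 257
dist 102.2 off 2.9 [ 0.8 -2.3  1.6] ang 1.3
dist 99.5 off 1.7 [ 0.3  1.4 -1. ] ang 1.3
dist 100.4 off 1.2 [ 1.2 -0.3  0.2] ang nan<stdin>:6: RuntimeWarning: invalid value encountered in arccos
```

View pics/c12.png

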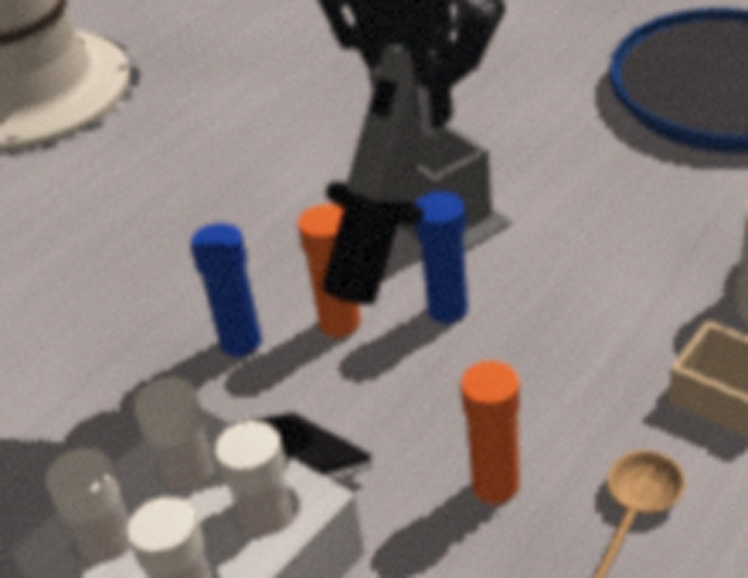

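View pics/wrist34.png

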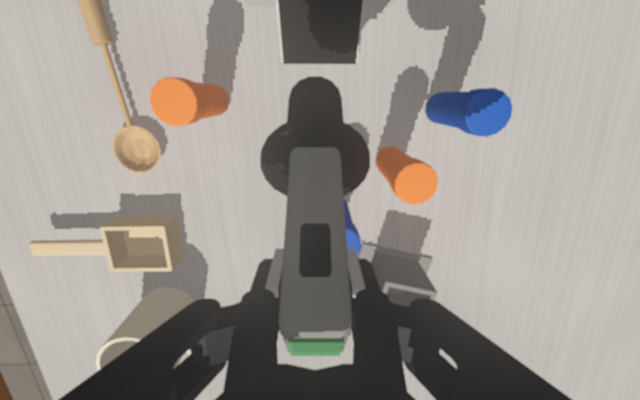

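Aim is on the plate: about 1.3° off square, 100 mm away, under 3 mm off centre. Hold still.

apply_moves:
  plan: [1, 0, 0, 0, 0, 1, 0, 0, 0, 0, 1, 0, 0, 0, 0, 1, 0, 0, 0, 0, 1, 0, 0, 0, 0, 1, 0, 0, 0, 0, 1, 0, 0, 0, 0, 1, 0, 0, 0, 0]

```text
clock: 42.33
position: [542.7, -93.1, 207.3]
ee_rot: [-0.692, 0.722, 0.0, -0.0]
contact_force: [-0.8, 0.1, -2.2]
gripper_width: 25.4
```

apply_moves:
  plan: [1, 0, 0, 0, 0, 1, 0, 0, 0, 0, 1, 0, 0, 0, 0, 1, 0, 0, 0, 0, 1, 0, 0, 0, 0, 1, 0, 0, 0, 0, 1, 0, 0, 0, 0, 1, 0, 0, 0, 0]

```text
clock: 43.0
position: [542.7, -93.1, 207.3]
ee_rot: [-0.692, 0.722, 0.0, -0.0]
contact_force: [0.1, 0.3, -2.5]
gripper_width: 25.3
```

apply_moves:
  plan: [1, 0, 0, 0, 0, 1, 0, 0, 0, 0, 1, 0, 0, 0, 0, 1, 0, 0, 0, 0, 1, 0, 0, 0, 0, 1, 0, 0, 0, 0, 1, 0, 0, 0, 0, 1, 0, 0, 0, 0]

```text
clock: 43.67
position: [542.7, -93.1, 207.3]
ee_rot: [-0.692, 0.722, -0.0, -0.0]
contact_force: [0.9, 0.5, -2.0]
gripper_width: 25.4
```

apply_moves:
  plan: [1, 0, 0, 0, 0, 1, 0, 0, 0, 0, 1, 0, 0, 0, 0, 1, 0, 0, 0, 0, 1, 0, 0, 0, 0, 1, 0, 0, 0, 0, 1, 0, 0, 0, 0, 1, 0, 0, 0, 0]

```text
clock: 44.33
position: [542.7, -93.0, 207.3]
ee_rot: [-0.692, 0.722, 0.0, -0.0]
contact_force: [-0.7, 0.4, -2.0]
gripper_width: 25.1
```

```bash
python3 - <<'E'
from h import *
s=st(); i=save('wrist','wrist35.png'); T=wristT(s,i)
ax,tip=fit_th(s,i); n,c=plate(i,T); c=np.array([535.7,-228.5,39])
L=(tip-c)@n; hit=tip-ax*L/(ax@n); print('dist',np.linalg.norm(tip-c),(hit-c).round(1),np.degrees(np.arccos(ax@n)))
i=save('scene','scene13.png'); plate(i); caps(i,None,108,126)
E
```

```text
t 44.33 pos [542.7 -93.  207.3] yang 177.5 tilt 0.0 F [-0.7  0.4 -2. ] tq [ 0.03  0.04 -0.05] w 25.1 q1,6 [ 0.12 -0.17]
face n [-0.045 -0.829  0.558] elev 33.9 az -93.1 1623 rms 0.25 c [ 540.3 -135.5  210.6]
collar normal [0.021 0.56  0.828] tilt 34.1 2047
nose cyl tilt 34.0 az 87.6 cost 0.3375082074337354 1786
nose t range [-91.9 -90.7 -54.8]
tip (face axis+collar) [ 538.2 -173.   120.7] rel TCP [ -4.4 -80.  -86.6]
plate n [0.026 0.575 0.818] tilt 35.2 az 87.4 mean [ 535.5 -229.1   37.3] rect [54.9 67.8] 89.7 cen [ 535.8 -227.1   35.9] 4566
dist 98.80913873590133 [-0.5  0.4 -0.3] 1.2764621066706183
plate n [0.026 0.574 0.818] tilt 35.1 az 87.4 mean [ 542.  -225.4   37.6] rect [59.2 69.4] 89.6 cen [ 536.3 -227.9   39.5] 252
cap [209. 239.] 253 500.5 -292.5 r 18.6 119.5 [113. 106.  98.]
cap [233. 253.] 275 564.8 -295.5 r 18.4 119.6 [196. 187. 174.]
cap [183. 261.] 298 497.6 -357.8 r 18.3 119.5 [118. 110. 102.]
cap [208. 276.] 323 562.4 -360.5 r 18.0 119.6 [200. 191. 178.]
```

apply_moves:
  plan: [1, 0, 0, 0.03, 0, 1, 0, 0.01, 0.06, 0, 1, 0, 0.03, 0.08, 0, 1, 0, 0.034, 0.08, -6, 1, 0, 0.034, 0.08, -13, 1, 0, 0.034, 0.08, -20, 1, 0, 0.034, 0.08, -27, 1, 0, 0.034, 0.08, -34]

```text
clock: 45.1
position: [542.6, -58.9, 287.4]
ee_rot: [-0.448, 0.894, 0.0, 0.0]
contact_force: [-0.0, 0.4, -2.1]
gripper_width: 25.5
```

apply_moves:
  plan: [1, -0.002, 0.01, 0, -7, 1, -0.004, 0.02, 0, -14, 1, -0.006, 0.03, 0, -21, 1, -0.008, 0.04, 0, -28, 1, -0.009, 0.05, 0, -35, 1, -0.01, 0.06, 0, -42, 1, -0.011, 0.07, 0, -49, 1, -0.011, 0.08, 0, -56]

```text
clock: 45.77
position: [531.5, 21.4, 287.4]
ee_rot: [0.025, 1.0, 0.0, 0.0]
contact_force: [0.1, 0.1, -1.7]
gripper_width: 25.3
```

apply_moves:
  plan: [1, 0, 0, 0, -7, 1, 0, 0, 0, -13, 1, 0, 0, 0, -13, 1, 0, 0, 0, -13, 1, 0, 0, 0, -13]

```text
clock: 46.18
position: [531.7, 20.8, 287.4]
ee_rot: [0.134, 0.991, -0.0, 0.0]
contact_force: [-0.3, 0.0, -1.5]
gripper_width: 25.7
```

```bash
python3 - <<'E'
from h import *
s=st(); i=save('wrist','wrist36.png'); T=wristT(s,i)
ax,tip=fit_th(s,i)
W=world(i,T); H=W[...,2]
m=(H>62)&(H<78)&(np.hypot(W[...,0]-456,W[...,1]-44)<50); p=W[m]
print('rim',len(p),p.mean(0),cv2.minAreaRect(p[:,:2].astype(np.float32)))
E
```

```text
t 46.18 pos [531.7  20.8 287.4] yang 74.7 tilt 0.0 F [-0.3  0.  -1.5] tq [ 0.03 -0.09  0.05] w 25.7 q1,6 [ 0.34 -2.18]
face n [-0.799  0.226  0.558] elev 33.9 az 164.2 1628 rms 0.26 c [493.8  32.7 290.8]
collar normal [ 0.542 -0.144  0.828] tilt 34.1 2069
nose cyl tilt 34.0 az -15.1 cost 0.33085692456312016 1827
nose t range [-92.5 -91.4 -55. ]
tip (face axis+collar) [457.7  42.9 200.8] rel TCP [-74.   22.1 -86.6]
rim 441 [439.18055974  50.58452695  69.40885331] ((450.7375793457031, 44.58436584472656), (55.947811126708984, 39.42715835571289), 73.08403778076172)
```

View pics/wrist36.png

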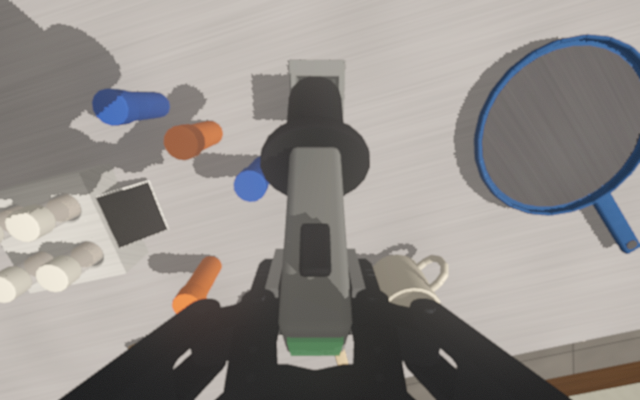

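apply_moves:
  plan: [1, 0.02, -0.005, 0, 0, 1, 0.048, -0.012, 0, 0, 1, 0.048, -0.012, -0.03, 0, 1, 0.048, -0.012, -0.07, 0, 1, 0.048, -0.012, -0.11, 0, 1, 0.048, -0.012, -0.15, 0, 1, 0.048, -0.012, -0.15, 0, 1, 0.048, -0.012, -0.15, 0]

```text
clock: 46.9
position: [579.1, 8.4, 136.2]
ee_rot: [0.134, 0.991, -0.001, -0.002]
contact_force: [0.6, -0.4, -1.1]
gripper_width: 25.1
```

```bash
python3 - <<'E'
from h import *
s=st(); i=save('scene','scene14.png')
cr=i['color'][80:250,200:420]; cv2.imwrite('pics/c14.png',cv2.cvtColor(cv2.resize(cr,None,fx=3.4,fy=3.4,interpolation=cv2.INTER_CUBIC),cv2.COLOR_RGB2BGR))
i=save('wrist','wrist37.png')
E
```

```text
t 46.9 pos [579.1   8.4 136.2] yang 74.6 tilt 0.3 F [ 0.6 -0.4 -1.1] tq [ 0.04 -0.17 -0.02] w 25.1 q1,6 [ 0.29 -2.13]
```

View pics/c14.png

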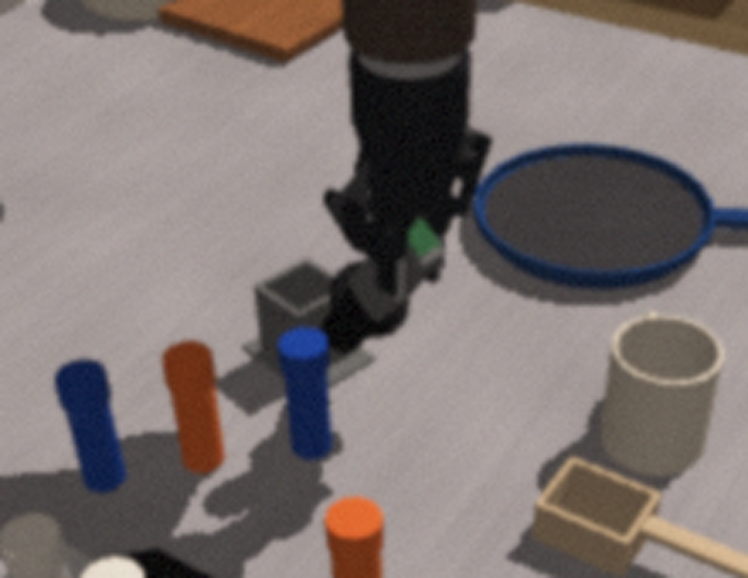

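View pics/wrist37.png

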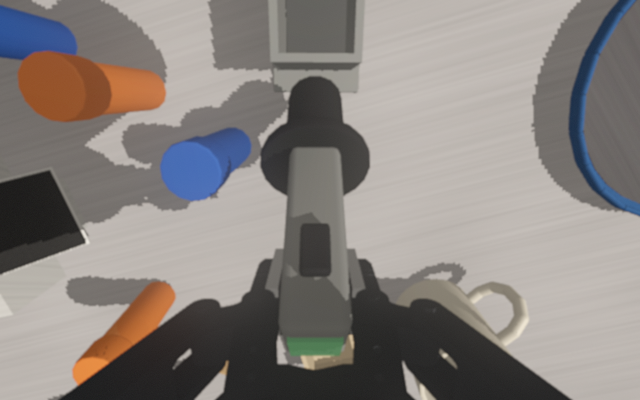

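apply_moves:
  plan: [1, -0.007, 0.002, 0, 0, 1, -0.014, 0.004, 0, 0, 1, -0.021, 0.006, 0, 0, 1, -0.028, 0.0078, 0, 0, 1, -0.034, 0.0095, 0, 0, 1, -0.04, 0.011, 0, 0, 1, -0.04, 0.011, 0, 0]

```text
clock: 47.58
position: [544.9, 21.5, 143.0]
ee_rot: [0.134, 0.991, 0.003, 0.009]
contact_force: [7.4, -0.6, 0.4]
gripper_width: 25.4
```

```bash
python3 - <<'E'
from h import *
s=st(); i=save('wrist','wrist38.png')
fit_th(s,i)
E
```

```text
t 47.58 pos [544.9  21.5 143. ] yang 74.7 tilt 1.0 F [ 7.4 -0.6  0.4] tq [-0.11 -2.35 -0.11] w 25.4 q1,6 [ 0.34 -2.18]
face n [-0.912  0.266  0.312] elev 18.2 az 163.7 1567 rms 0.23 c [512.3  32.1 129.6]
collar normal [ 0.304 -0.089  0.948] tilt 18.5 1887
nose cyl tilt 18.4 az -17.5 cost 0.2598550548726888 705
nose t range [-83.8 -82.7 -55.3]
tip (face axis+collar) [503.2  34.7  39.7] rel TCP [ -41.8   13.3 -103.4]
```

View pics/wrist38.png

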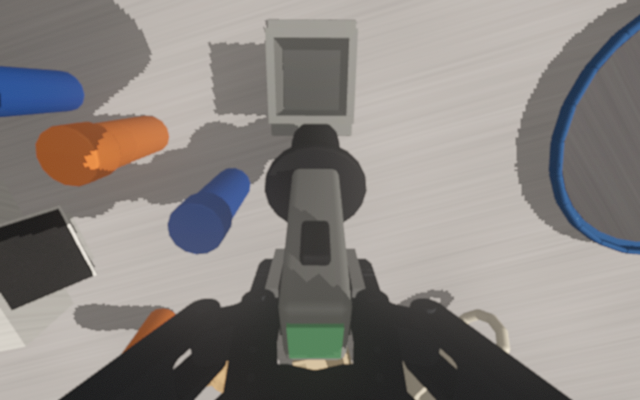

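apply_moves:
  plan: [1, -0.006, 0.0017, 0, 0, 1, -0.012, 0.0033, 0, 0, 1, -0.018, 0.005, 0, 0, 1, -0.024, 0.0066, 0, 0, 1, -0.03, 0.0083, 0, 0, 1, -0.036, 0.01, 0, 0, 1, -0.0405, 0.0112, 0, 0, 1, -0.0405, 0.0112, 0, 0]

```text
clock: 48.3
position: [503.5, 32.5, 142.1]
ee_rot: [0.133, 0.991, 0.003, 0.007]
contact_force: [5.9, -1.0, 1.4]
gripper_width: 25.4
```

```bash
python3 - <<'E'
from h import *
s=st(); i=save('wrist','wrist39.png')
fit_th(s,i)
E
```

```text
t 48.3 pos [503.5  32.5 142.1] yang 74.7 tilt 0.9 F [ 5.9 -1.   1.4] tq [-0.27 -1.9   0.03] w 25.4 q1,6 [ 0.39 -2.23]
face n [-0.964  0.262  0.048] elev 2.7 az 164.8 903 rms 0.32 c [483.7  40.6  78.4]
collar normal [-0.963  0.268  0.   ] tilt 90.0 174
tip (face axis+collar) [497.7  36.9 -17.6] rel TCP [  -5.8    4.4 -159.7]
```

View pics/wrist39.png

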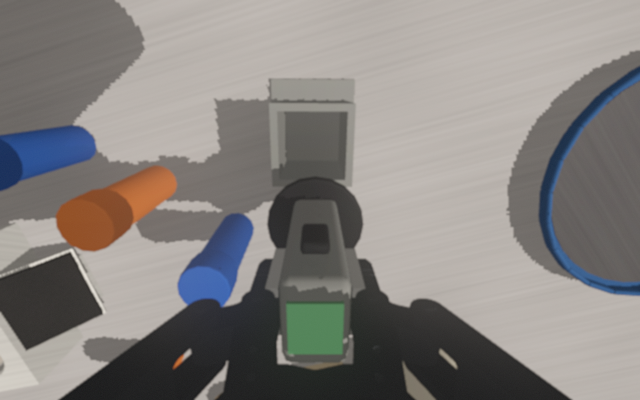

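apply_moves:
  plan: [1, 0.006, -0.0016, 0, 0, 1, 0.006, -0.0016, 0.03, 0, 1, 0.006, -0.0016, 0.07, 0, 1, 0.006, -0.0016, 0.11, 0, 1, 0.006, -0.0016, 0.11, 0, 1, 0.006, -0.0016, 0.11, 0, 1, 0.006, -0.0016, 0.11, 0]

```text
clock: 48.93
position: [503.7, 29.4, 246.9]
ee_rot: [0.135, 0.991, 0.0, -0.001]
contact_force: [-0.2, 0.6, -2.4]
gripper_width: 25.2
```

```bash
python3 - <<'E'
from h import *
s=st(); i=save('wrist','wrist40.png')
pose_th(s,i,(215,225),(300,332)); pose_th(s,i,(252,280),(300,332))
T=wristT(s,i); W=world(i,T); P=s['position']
# collar annulus: dark, around image (316,215)
dark=i['color'].sum(-1)<170
m=np.zeros((400,640),bool); m[176:250,262:370]=1; m&=dark&(i['range_z']>0)&(W[...,2]>150)
p=W[m]
for _ in range(6):
    c=p.mean(0); n=np.linalg.svd(p-c)[2][2]; d=abs((p-c)@n); p=p[d<max(.8,1.5*d.std())]
n*=np.sign(n[2]); print('collar n',n.round(3),np.degrees(np.arccos(n[2])).round(1),len(p),c.round(1),'TCP dz',(c-P).round(1)); print(cv2.minEnclosingCircle(p[:,:2].astype(np.float32)))
i=save('scene','scene15.png')
cr=i['color'][60:230,200:420]; cv2.imwrite('pics/c15.png',cv2.cvtColor(cv2.resize(cr,None,fx=3.4,fy=3.4,interpolation=cv2.INTER_CUBIC),cv2.COLOR_RGB2BGR))
E
```

```text
t 48.93 pos [503.7  29.4 246.9] yang 74.5 tilt 0.1 F [-0.2  0.6 -2.4] tq [-0.    0.03  0.06] w 25.2 q1,6 [ 0.38 -2.22]
face n [ 0.941 -0.264  0.212] elev 12.3 az -15.7 233 rms 0.28 c [484.4  34.3 239.3]
face n [-0.963  0.27   0.025] elev 1.4 az 164.3 884 rms 0.22 c [485.1  34.1 284.2]
collar n [-0.566 -0.804  0.182] 79.5 195 [488.4  20.7 231.8] TCP dz [-15.3  -8.7 -15.1]
((494.57281494140625, 18.39697265625), 23.014360427856445)
```

View pics/c15.png

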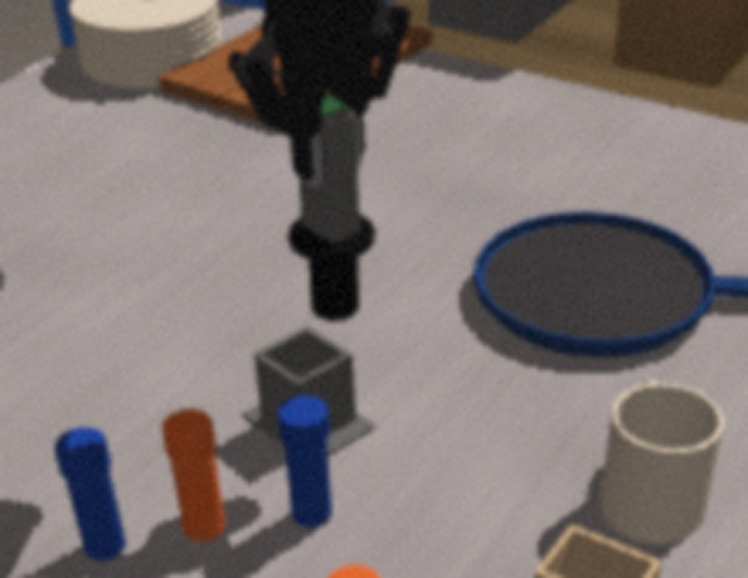

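apply_moves:
  plan: [1, -0.025, 0.007, 0, 0, 1, -0.046, 0.0136, 0, 0, 1, -0.046, 0.0136, 0, 0, 1, -0.046, 0.0136, 0, 0, 1, -0.046, 0.0136, 0, 0]

```text
clock: 49.45
position: [459.1, 43.1, 246.7]
ee_rot: [0.134, 0.991, -0.0, -0.001]
contact_force: [0.8, -0.5, -1.5]
gripper_width: 25.5
```

```bash
python3 - <<'E'
from h import *
s=st(); i=save('wrist','wrist41.png'); T=wristT(s,i)
W=world(i,T); H=W[...,2]
m=(H>64)&(H<76)&(np.hypot(W[...,0]-456,W[...,1]-44)<50); p=W[m]
r=cv2.minAreaRect(p[:,:2].astype(np.float32)); print('rim',r)
pose_th(s,i,(252,280),(300,332))
m=(H>190)&(H<214)&(np.hypot(W[...,0]-456,W[...,1]-44)<45); p=W[m]; print('collar',cv2.minEnclosingCircle(p[:,:2].astype(np.float32)),np.median(p[:,2]))
E
```

```text
t 49.45 pos [459.1  43.1 246.7] yang 74.5 tilt 0.1 F [ 0.8 -0.5 -1.5] tq [-0.   -0.01 -0.  ] w 25.5 q1,6 [ 0.45 -2.29]
rim ((449.14453125, 44.8167610168457), (55.980224609375, 37.219093322753906), 74.45130157470703)
face n [-0.964  0.265  0.018] elev 1.1 az 164.6 884 rms 0.22 c [440.5  47.8 284. ]
collar ((458.09344482421875, 42.192955017089844), 30.98712158203125) 202.073019761272
```

View pics/wrist41.png

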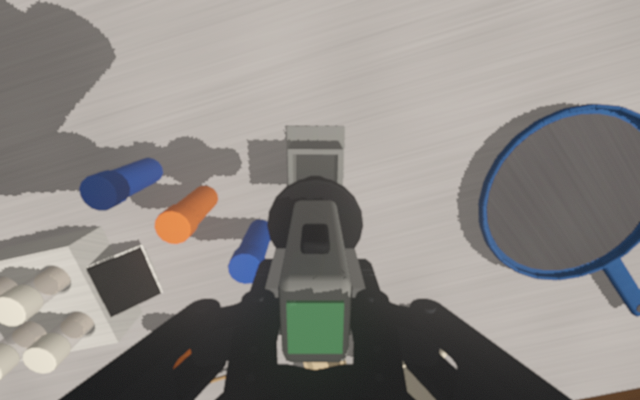

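apply_moves:
  plan: [1, 0, 0, -0.03, 0, 1, 0, 0, -0.06, 0, 1, 0, 0, -0.085, 0, 1, 0, 0, -0.105, 0, 1, 0, 0, -0.115, 0, 1, 0, 0, -0.121, 0, 1, 0, 0, -0.123, 0, 1, 0, 0, -0.123, 0]

```text
clock: 50.17
position: [459.7, 43.1, 124.1]
ee_rot: [0.135, 0.991, -0.0, -0.0]
contact_force: [0.7, -0.1, -2.2]
gripper_width: 25.5
```

```bash
python3 - <<'E'
from h import *
s=st()
E
```

```text
t 50.17 pos [459.7  43.1 124.1] yang 74.5 tilt 0.0 F [ 0.7 -0.1 -2.2] tq [ 0.03  0.02 -0.  ] w 25.5 q1,6 [ 0.45 -2.29]
```

Free inside the holster, about 1–2 mm above seating. Lower that bit, release, lift away.

apply_moves:
  plan: [1, 0, 0, -0.0015, 0, 1, 0, 0, -0.0015, 0, 0.2, 0, 0, -0.0015, 0, -0.1, 0, 0, -0.0015, 0, -0.5, 0, 0, -0.0015, 0, -0.5, 0, 0, -0.0015, 0, -0.5, 0, 0, -0.0015, 0]

```text
clock: 50.75
position: [459.4, 43.2, 123.2]
ee_rot: [0.135, 0.991, 0.0, 0.0]
contact_force: [0.3, -0.4, -0.6]
gripper_width: 64.3
```

apply_moves:
  plan: [-0.6, 0, 0, 0.03, 0, -0.6, 0, 0, 0.07, 0, -0.6, 0, 0, 0.11, 0, -0.6, 0, 0, 0.15, 0, -0.6, 0, 0, 0.15, 0, -0.6, 0, 0, 0.15, 0]

```text
clock: 51.25
position: [460.3, 43.7, 275.4]
ee_rot: [0.135, 0.991, 0.002, 0.003]
contact_force: [0.2, 0.2, -0.7]
gripper_width: 68.5
```

```bash
python3 - <<'E'
from h import *
s=st(); i=save('wrist','wrist42.png'); T=wristT(s,i)
W=world(i,T); H=W[...,2]
m=(H>160)&(H<185)&(np.hypot(W[...,0]-457,W[...,1]-43)<50); p=W[m]; print('handle top',np.median(p[:,2]),cv2.minAreaRect(p[:,:2].astype(np.float32)))
m=(H>74)&(H<84)&(np.hypot(W[...,0]-457,W[...,1]-43)<45); p=W[m]; print('collar',np.median(p[:,2]),cv2.minEnclosingCircle(p[:,:2].astype(np.float32)))
c=p.mean(0); n=np.linalg.svd(p-c)[2][2]; print(n)
E
```

```text
t 51.25 pos [460.3  43.7 275.4] yang 74.5 tilt 0.4 F [ 0.2  0.2 -0.7] tq [ 0.    0.11 -0.02] w 68.5 q1,6 [ 0.45 -2.29]
handle top 169.8265179552754 ((458.40625, 42.801700592041016), (25.87232780456543, 37.18667984008789), 73.69481658935547)
collar 77.41823121221742 ((458.8016052246094, 42.58061599731445), 30.892770767211914)
[-2.39993668e-03  4.69020512e-04  9.99997010e-01]
```

View pics/wrist42.png

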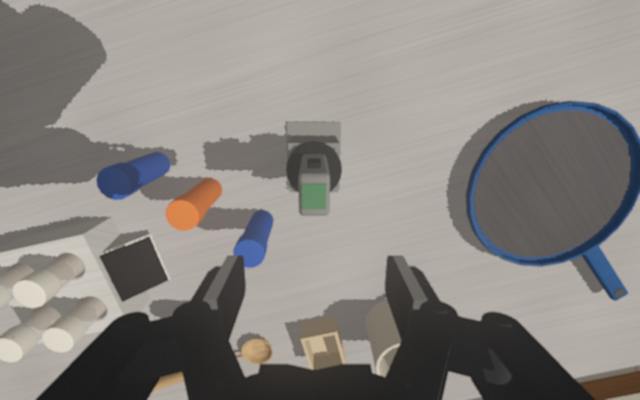

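```bash
python3 - <<'E'
from h import *
s=st(); i=save('scene','scene16.png'); caps(i,None,108,126)
j=dict(np.load('pics/scene0.npz'))
for k in (j,i):
    W=world(k)
    for nm,b in [('mug',(690,800,40,160)),('scoop',(700,880,-60,20)),('spoon',(715,790,-370,-90))]:
        m=(W[...,0]>b[0])&(W[...,0]<b[1])&(W[...,1]>b[2])&(W[...,1]<b[3])&(W[...,2]>12); p=W[m]; print(nm,p.mean(0).round(1),m.sum())
E
```

```text
t 51.3 pos [459.   43.3 273.3] yang 74.5 tilt 0.1 F [-0.1 -0.9 -0.7] tq [-0.01  0.04 -0.04] w 68.5 q1,6 [ 0.45 -2.29]
cap [209. 239.] 255 500.3 -292.7 r 18.5 119.5 [189. 179. 167.]
cap [233. 253.] 274 564.7 -295.4 r 18.2 119.7 [191. 181. 169.]
cap [184. 261.] 306 498.0 -357.6 r 18.5 119.6 [190. 181. 168.]
cap [208. 276.] 323 561.5 -360.9 r 18.4 119.5 [195. 185. 172.]
mug [747.2  82.7  60.1] 1290
scoop [773.1 -23.3  29. ] 842
spoon [ 752.2 -270.6   17.7] 805
mug [747.1  82.9  60. ] 1285
scoop [772.7 -23.3  28.8] 853
spoon [ 752.2 -269.7   17.7] 814
```

View pics/scene16.png

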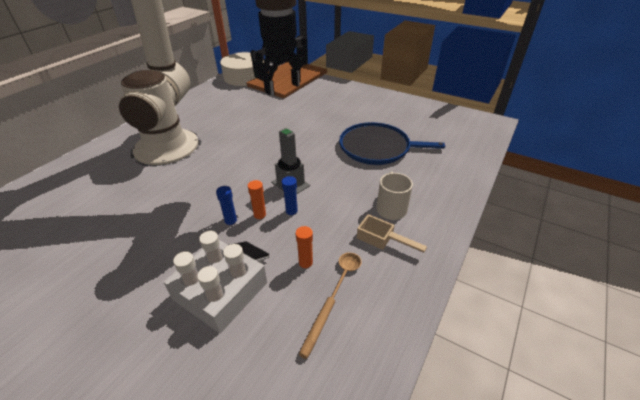

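The picture shows all four white tubes down in the block around (210,260), the thermometer upright in its holster at (288,160), and nothing else disturbed. The gripper is clear, so I'm handing in.

```bash
python3 -c "
from bench import arm
print(arm.job_done())"
```

```text
the job is handed in; nothing more can be done
None
```

I finished the whole check in the order asked and handed it in at about 51 s; no verdict was reported.

- **Griddle reading:** The thermometer pointed straight down at about 100 mm, roughly 1 to 2 mm off the middle. I held it for about 2.6 s and put it back in the holster.
- **Tubes:** All four white-capped tubes were present and now stand in the four wells. Every cap top measures 118 to 120 mm (119 mm means fully down). I left the blue and orange look-alikes alone.
- **Plate reading:** The tool can only point down, so I pivoted the thermometer in the grip by pushing its nose against the holster's inside wall. That gave 34°, against the plate's 35°. I held it for about 2.7 s at about 99 mm, about 1.3° off square and 1 to 3 mm off centre. I then turned it upright against the holster's outside wall and put it back.
- **Last checks:** The thermometer is seated level in its holster (handle top at 170 mm). The mug, scoop and spoon are within 1 mm of where they started. I saw no grip slip, and neither the griddle nor the block had been knocked.
- **Disagreements and a gap:** The top camera read about 4 mm off from the wrist and scene cameras, so I used those two for the tubes and the plate. The wrist and top cameras agreed on the griddle's middle within 1.5 mm. Plate-centre estimates from different views spread by about 3 mm. My scene-camera fit of the griddle circle failed and I did not use it.

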